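# Load a carrier plate of puppet feet into the holding fixture

### The arm

A 6-joint arm with a two-finger parallel gripper is mounted at the origin on the work surface. World frame = base frame: x ahead of the robot, y to its left, z up, the work surface at z = 0. Lengths are in m, angles in rad, forces in N, time in s.
With the tool pointing down it reaches from about 0.325 to 0.9 m from the base axis. Payload 6.1 kg.
Tool frame: the origin (TCP) lies on the centre line of the jaws, within the pads' length; the fingertips stand 19 mm ahead of it and the grasp point (between the pads) is the TCP (finger_overhang is the distance from the TCP to the fingertips, in m); z points along the fingers, y is the line along which they close (so a half turn about z gives the same grasp; the last joint's range is limited). The gripper opens to 85 mm and grips with 20 to 120 N. Pads are 22 mm wide; open, the fingers measure 114 mm over their backs; the gripper's body (76 mm by 85 mm) begins 54 mm behind the grasp point. The pads swing forward as they close: fully open they stand 13 mm farther back than shut.
Start: joints at [-1.412, 0.22, 1.526, -0, 1.395, -0.126], TCP at [0.176, -0.6, 0.25] pointing down, gripper open.
Joint ranges: [-2.98, 2.98], [-0.91, 2.08], [0.09, 2.57], [-1.24, 4.39], [0.2, 2.65], [-2.68, 2.68]. Speed limits (rad/s): [2.57, 2.57, 3.01, 3.14, 3.14, 3.14].

### API

Orientations are given as a rotation vector (axis times angle).
In Python, from rig import read_state, camera, camera_info, finish_job, finger_overhang gives the robot as it stands.
- The arm moves only by the shell command python3 -m creep 'ROWS'. ROWS is JSON, a list of rows, each a list of 5 numbers: the closure in counts, from 0 (fully open) to 255 (shut), then the shift along the tool's x, y, z in m, then the turn about the tool's z in rad. A call has exactly 8 rows; each row is the pose to reach, as a shift and turn from the pose commanded when the call began, along the tool's axes at that moment; what a row does not reach only later rows make up. A row lasts 1/10 s, in which the tool goes at most 50 mm and 8.59 degrees, less where a joint would pass 70% of its speed; a pose out of reach is approached as far as the arm can. A call with a gripper value outside its range is refused whole. The fingers move at their own pace and stop on an object; the grip force is fixed at half the most. Time passes only in rows, so rows that repeat a pose let the fingers close, or fill a call up. It gives the time, the measured TCP pose, the force, the opening and the grip force at its end, in the units of the state.
- read_state(): the state, without advancing time (a new reading comes with each control period).
- camera(name): name is "scene" or "top" or "wrist"; returns (picture, depth): 480x640x3 uint8, red, green, blue; 480x640 float32, m along the optical axis (not along the pixel's ray), 0 where there is no reading.
- camera_info(name): a dict with "fx", "fy", "cx", "cy" (pixels), "k1" (the pictures are not rectified: a ray, as slopes to the right and down, at radius r is drawn at 1 + k1 r^2 times it, then the intrinsics apply), "R" (3x3) and "t" (3): a world point X has camera coordinates R X + t. Camera axes: x right, y down, z forward; pixel columns grow to the right and rows downward; lengths in m; the calibration is good to about 2 mm. A picture is of the moment at which its call begins: read the wrist's pose just before it. camera_info takes no time and is no camera call; for the wrist camera it gives the pose at the moment of the call.
- finish_job(): hands the job in; it is judged then, once.
The state is a dict: "clock": time; "q": joint angles; "joint_vel": joint speeds; "tau": joint torques, N m; "tool_pos": TCP position; "eef_rot": TCP orientation; "wrist_force": force on the tool from outside, world axes, zero at the start; "torque": the same for the moment, N m; "opening": finger opening in m; "grip_force": force on a finger pad.
Only numpy, scipy, OpenCV 4.12 (cv2) and the standard library are available. Lean on these libraries where they do the work, as an engineer would, in place of code of your own. Each camera call takes 0.05 s, during which the arm holds its last target. There are 200 camera calls.

### The job

Slide the aluminium carrier plate in under the fixture's two clips until its holes drop over the brass pins and it lies flat on the bed, then swing the red latch fully closed over its end. Then stand all the wooden puppet feet in one row side by side on the plate's grey strip, toes pointing to the black rib, the first against the dark stop block and each next one pushed flush against its neighbour so that no gaps are left. Leave the jar, the bottle and the tin where they are.

Things in the scene. Friction and masses are not known exactly. Their poses are not given: they have to be found in the camera images.
- fixture: Green holding fixture bolted to the bench: slab x -100..100, y -138..162 mm, bed's top at z 12. Origin on the bench under the working centre; +x away from the robot, z up. Two brass pins on it, two dark clips along its far side, red latch at its +y end. The seated plate lies flat on the bed, its centre over this origin, axes parallel (its rib point at x 28, y 0, z 40), rib towards the clips.
- pin_left (a point): Centre of the head of the brass locating pin at fixture x 28, y +75, z 19 mm: 10 mm diameter, tapering to 5 mm at the head, 7 mm high above the bed. Axes as the fixture's.
- pin_right (a point): The same for the other pin, at fixture x 28, y -75.
- clips (a point): Midway between the two hold-down clips (20 mm wide, at fixture y -70 and +70), at fixture x 79, y 0, z 32 mm. Their lips cover x 65..95 with undersides at z 32 (20 mm above the bed), top z 37; their posts stop the plate at x 79. The seated plate's far edge is at x 75, under the lips: slide it in there at pin-head height, towards +x, as it cannot be dropped straight down.
- plate_grip (a point): Loose aluminium carrier plate 150 (x) x 230 (y) x 8 mm, 0.55 kg. Point: centre of its upright black grip rib (12 mm in x, 80 in y, 36 high above the plate's top), at plate x 28, y 0, z 28 from the centre of its underside; axes the plate's. Two 12.4 mm through-holes at plate x 28, y -75 and +75, in line with the rib. It starts on the bench.
- plate_stop (a point): On the plate: middle of the inner face of its dark stop block, at plate x -37, y 83, z 17 mm; the block is 75 (x) x 12 (y) mm and 18 high above the plate's top. The grey strip for the feet (plate x -74..4, y -114..82) starts here and runs to -y. Feet in it: leg at plate x -50; first leg at y 64, each next 38 mm further to -y.
- latch (a joint): Red swing latch, rad. 0 open, nose to the fixture's +x, clear of the plate; 1.57 closed, nose to -y over the seated plate's +y end. Swings clockwise seen from above about an upright axis at fixture x 45, y 142 mm; slight friction (0.06 N m) holds it anywhere. Nose passes 2.5 mm above a seated plate, is blocked by one riding on the pins.
- latch_knob (a point): Half-way up the round black upright knob on the latch's nose: 15 mm diameter, 40 mm high, 30 mm from the latch's axis. This point is about 50 mm above the bench.
- foot1_leg (a point): Wooden puppet foot (five alike, some may be absent), 0.14 kg: dark sole 38 mm wide (y), 77 long, 16 high, straight sides, round toe to +x, square heel; low instep up to 21 mm. A pale round leg, 22 mm diameter, rises near the heel from 16 to 66 mm. Point: centre of the leg, 41 mm above the underside; z up the leg, toe tip 55 mm ahead (+x), heel 22 mm behind.
- foot2_leg (a point): Another puppet foot like foot1; same point and axes.
- foot3_leg (a point): Another puppet foot like foot1; same point and axes.
- foot4_leg (a point): Another puppet foot like foot1; same point and axes.
- foot5_leg (a point): Another puppet foot like foot1; same point and axes.
- jar: Amber glass jar, 72 mm diameter, 85 mm high, bystander. Origin at its foot.
- glue: White bottle, 52 mm diameter, 110 mm high, bystander. Origin at its foot.
- tin: Steel paint tin, 70 mm diameter, 80 mm high, bystander. Origin at its foot.

How it is judged:
By the outcome, as a careful person would: the job done as asked, in the order asked, and still so for the second after the job is handed in, with the robot touching nothing.
Of foot1, foot2, foot3, foot4, foot5 only 3 to 5 are there at a start; the rules pass over those that are not, and their reading is None.
At some moment in a run one of foot1, foot2, foot3, foot4, foot5 may be knocked a few centimetres aside while the robot is not near it.
Once in a run the grip may slacken for a moment while it holds something.
It also fails if it takes over 210 s, if anything falls off the work surface, if the arm or the gripper's body presses on something with over 40 N, if the wrist force passes 120 N, or if a joint passes its speed limit or range.

## Working session

There is one attempt and no reset: what is moved stays moved. The work goes in short steps, Python scripts to look and compute and a shell command to move; the robot and the scene stay as the last step left them, time stands still between calls to the robot, and variables do not carry over. Pictures are saved under pics/ and viewed, at most 14 in all, crops included, and the job is handed in when it is done.

```bash
ls; mkdir -p pics; cat > h.py <<'E'
import numpy as np, cv2
from rig import *
from scipy.spatial.transform import Rotation as Ro
def grab(n,save=None):
    ci=camera_info(n); im,d=camera(n)
    if save: cv2.imwrite('pics/'+save,im[:,:,::-1])
    return im,d,ci
def ray(ci,u,v):
    x=(np.asarray(u,float)-ci['cx'])/ci['fx'];y=(np.asarray(v,float)-ci['cy'])/ci['fy']
    a,b=x,y
    for _ in range(20):
        s=1+ci['k1']*(a*a+b*b); a,b=x/s,y/s
    return np.stack([a,b,np.ones_like(a)],-1)
def world(ci,u,v,d):
    p=ray(ci,u,v)*np.asarray(d)[...,None]
    return (p-np.array(ci['t']))@np.array(ci['R'])
def cloud(ci,d):
    v,u=np.mgrid[0:480,0:640]
    w=world(ci,u,v,d); w[d==0]=np.nan
    return w
def onplane(ci,u,v,z):
    R=np.array(ci['R']);t=np.array(ci['t']); C=-R.T@t; r=ray(ci,u,v)@R
    return C+r*((z-C[2])/r[...,2])[...,None]
def proj(ci,X):
    p=np.asarray(X)@np.array(ci['R']).T+np.array(ci['t']); a=p[...,0]/p[...,2];b=p[...,1]/p[...,2]
    s=1+ci['k1']*(a*a+b*b)
    return np.stack([ci['fx']*a*s+ci['cx'],ci['fy']*b*s+ci['cy']],-1)
E
python3 - <<'E'
from h import *
s=read_state();print(s)
for n in('top','scene'):
    im,d,ci=grab(n,n+'1.png');print(n,ci)
E
```

```text
pics
{'clock': 0.0, 'q': array([-1.41208349e+00,  2.21244838e-01,  1.52763690e+00,  1.28641096e-05,
        1.39469090e+00, -1.26118193e-01]), 'joint_vel': array([-6.36975450e-04,  2.62860493e-05, -3.07861498e-04,  7.93197155e-04,
        5.34868811e-04, -7.13655181e-04]), 'tau': array([-2.44124152e-03, -4.96907866e+01, -3.89396095e+01, -2.33968740e-04,
        1.13129840e-02,  1.11692654e-05]), 'tool_pos': array([ 0.17551932, -0.59924653,  0.24917396]), 'eef_rot': array([-3.10782791e+00, -4.45616108e-01,  3.07773032e-05]), 'wrist_force': array([ 1.25911013,  0.68141921, -0.25377771]), 'torque': array([ 0.04226734, -0.00357176,  0.00481015]), 'grip_force': 0.0, 'opening': 0.08542928844160753}
top {'fx': 577.8581483937473, 'fy': 577.8581483937473, 'cx': 321.8237007666728, 'cy': 246.94605926883048, 'k1': -0.0047002361521955435, 'R': array([[-1.43793864e-03, -9.99987984e-01,  4.68667968e-03],
       [-9.93990508e-01,  9.16292879e-04, -1.09462462e-01],
       [ 1.09456852e-01, -4.81591542e-03, -9.93979881e-01]]), 't': array([2.01566667e-04, 5.73923597e-01, 1.47989884e+00])}
scene {'fx': 497.9855703741024, 'fy': 497.9855703741024, 'cx': 319.58490430022505, 'cy': 237.35211619266278, 'k1': -0.1357683864153416, 'R': array([[ 0.19158323,  0.98145515,  0.0064547 ],
       [ 0.76745065, -0.14570284, -0.62433179],
       [-0.61181318,  0.12456517, -0.78113261]]), 't': array([-0.12648036, -0.41191421,  1.46528456])}
```

View pics/top1.png

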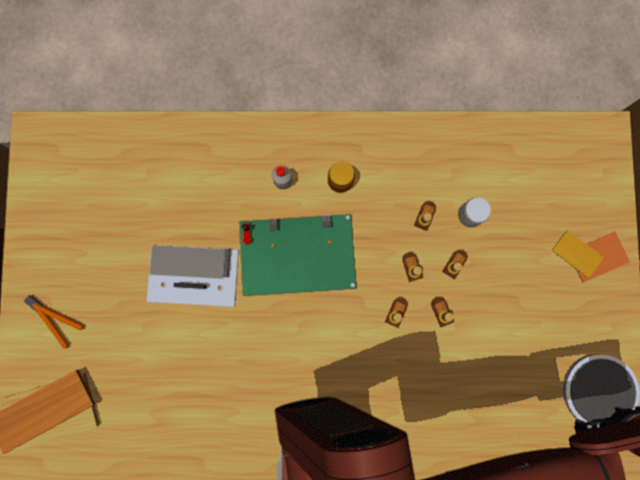

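View pics/scene1.png

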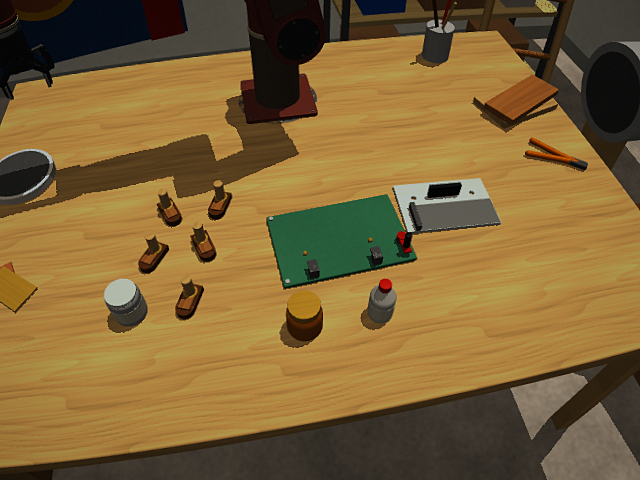

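The top view shows the fixture at about (297,254). The plate is left of it at (193,275), turned about 180° (rib towards the robot at (190,286), stop at (228,262)). All five feet are on the right at (427,214), (412,265), (457,263), (398,311) and (443,311). The latch is open, with its knob at (247,227). The scene view shows the same layout.

```bash
cat > seg.py <<'E'
from h import *
def rect(ci,mask,z):
    n,l,st,_=cv2.connectedComponentsWithStats(mask.astype(np.uint8)); k=1+st[1:,4].argmax()
    c,_=cv2.findContours(((l==k)*1).astype(np.uint8),cv2.RETR_EXTERNAL,cv2.CHAIN_APPROX_NONE)
    c=max(c,key=cv2.contourArea)[:,0,:].astype(float)
    w=onplane(ci,c[:,0],c[:,1],z)[:,:2]
    return cv2.minAreaRect((w*1000).astype(np.float32)),w
E
python3 - <<'E'
from seg import *
for n in('top','scene'):
    im,d,ci=grab(n); hsv=cv2.cvtColor(im,cv2.COLOR_RGB2HSV); W=cloud(ci,d)
    g=(hsv[...,0]>60)&(hsv[...,0]<90)&(hsv[...,1]>100)
    print(n,'fixture',rect(ci,g,.012)[0])
    m=(hsv[...,1]<70)&(hsv[...,2]>70)&(W[...,2]<.02)&(W[...,2]>-.01)&(W[...,1]>.1)&(W[...,1]<.55)&(W[...,0]>.3)&(W[...,0]<.75)
    m=cv2.morphologyEx(m.astype(np.uint8),cv2.MORPH_CLOSE,np.ones((5,5)))
    print('plate',rect(ci,m,.008)[0])
    # things above table
    z=W[...,2]
    for lo,name in((.03,'high'),):
        hm=(z>lo)&(z<.13)&(W[...,0]>.3)&(W[...,0]<.95)&(np.abs(W[...,1])<.7)
        k,l,st,c=cv2.connectedComponentsWithStats(hm.astype(np.uint8))
        for i in range(1,k):
            if st[i,4]>8:
                p=W[l==i]; top=p[p[:,2]>np.percentile(p[:,2],60)]
                print(np.round(c[i]),st[i,4],'med',np.round(np.median(top,0)*1000),'zmax',round(p[:,2].max()*1000))
E
```

```text
top fixture ((556.3576049804688, 64.74349975585938), (193.59165954589844, 294.3562927246094), 3.6502315998077393)
plate ((501.2545166015625, 341.5104675292969), (233.09828186035156, 151.9115753173828), 87.0262222290039)
[341. 175.] 640 med [761. -49.  87.] zmax 94
[281. 176.] 370 med [756. 105. 105.] zmax 119
[475. 211.] 682 med [ 665. -397.   82.] zmax 91
[426. 217.] 78 med [ 650. -270.   68.] zmax 74
[326. 220.] 93 med [646. -11.  39.] zmax 44
[272. 224.] 89 med [629. 129.  41.] zmax 47
[245. 227.] 53 med [624. 199.  69.] zmax 77
[246. 239.] 45 med [594. 197.  36.] zmax 41
[456. 266.] 83 med [ 521. -344.   68.] zmax 74
[416. 270.] 75 med [ 508. -242.   69.] zmax 73
[188. 285.] 154 med [474. 347.  46.] zmax 52
[396. 317.] 73 med [ 395. -189.   67.] zmax 73
[447. 316.] 81 med [ 394. -318.   68.] zmax 73
scene fixture ((559.1478271484375, 64.80471801757812), (202.73507690429688, 298.2672119140625), 3.7434659004211426)
plate ((500.6094970703125, 342.2326354980469), (231.58958435058594, 151.84959411621094), 86.86283874511719)
[219. 188.] 151 med [ 393. -189.   67.] zmax 70
[444. 187.] 240 med [475. 342.  46.] zmax 50
[164. 197.] 139 med [ 395. -319.   66.] zmax 70
[198. 230.] 173 med [ 512. -242.   67.] zmax 71
[405. 240.] 192 med [627. 198.  64.] zmax 74
[151. 241.] 178 med [ 522. -345.   66.] zmax 71
[376. 253.] 133 med [635. 128.  39.] zmax 42
[313. 266.] 139 med [645. -12.  39.] zmax 41
[187. 284.] 178 med [ 648. -270.   67.] zmax 70
[124. 299.] 1284 med [ 667. -398.   81.] zmax 85
[382. 299.] 806 med [766. 102.  96.] zmax 115
[304. 313.] 1340 med [760. -51.  86.] zmax 90
```

```bash
cat > plan.py <<'E'
from h import *
def psi(): 
    R=Ro.from_rotvec(read_state()['eef_rot']).as_matrix(); return np.degrees(np.arctan2(R[1,0],R[0,0])),R
def plan(*P,start=None):
    s=read_state(); p0=np.array(s['tool_pos']); a0=psi()[0]
    if start is not None: p0=np.array(start[:3]); a0=start[3]
    print('at',np.round(p0,4),round(a0,2),'t',round(s['clock'],1))
    for x,y,z,a in P:
        c,sn=np.cos(np.radians(a0)),np.sin(np.radians(a0)); d=np.array([x,y,z])-p0
        tx=c*d[0]+sn*d[1]; ty=sn*d[0]-c*d[1]
        da=(a-a0+180)%360-180
        print('[%.4f, %.4f, %.4f, %.4f]'%(tx,ty,-d[2],-np.radians(da)))
        p0=np.array([x,y,z]);a0=a
E
python3 -c "
from plan import *
plan((.40,-.25,.35,76),(.50,.06,.35,140),(.474,.3,.35,204),(.474,.343,.2,267))"
```

```text
at [ 0.1756 -0.5995  0.2496] 16.32 t 0.2
[0.3136, -0.2723, -0.1004, -1.0416]
[0.3250, 0.0220, -0.0000, -1.1170]
[0.1742, 0.1671, -0.0000, -1.1170]
[-0.0175, 0.0393, 0.1500, -1.0996]
```

```bash
python3 -m creep '[[0,0.039,-0.034,-0.0125,-0.13],[0,0.078,-0.068,-0.025,-0.26],[0,0.117,-0.102,-0.0375,-0.39],[0,0.156,-0.136,-0.05,-0.52],[0,0.196,-0.17,-0.0625,-0.65],[0,0.235,-0.204,-0.075,-0.78],[0,0.274,-0.238,-0.0875,-0.91],[0,0.3136,-0.2723,-0.1,-1.0416]]'
python3 -m creep '[[0,0.04,0.003,0,-0.14],[0,0.08,0.005,0,-0.28],[0,0.12,0.008,0,-0.42],[0,0.16,0.011,0,-0.56],[0,0.2,0.014,0,-0.7],[0,0.24,0.016,0,-0.84],[0,0.285,0.019,0,-0.98],[0,0.325,0.022,0,-1.117]]'
python3 - <<'E'
from plan import *
im,d,ci=grab('wrist','w1.png'); print(read_state()['tool_pos'],psi()[0], -np.array(ci['R']).T@np.array(ci['t']))
E
```

```text
clock: 1.0
tool_pos: [0.3863, -0.2707, 0.3445]
eef_rot: [2.47, 1.94, 0.0]
wrist_force: [1.0, -1.5, 0.5]
opening: 0.0854
grip_force: 0.0
clock: 1.8
tool_pos: [0.4859, 0.0394, 0.344]
eef_rot: [1.065, 2.955, 0.0]
wrist_force: [-0.4, 0.1, -0.1]
opening: 0.0855
grip_force: 0.0
[0.48680246 0.04424766 0.34385468] 140.93944810311723 [0.42156001 0.09276877 0.46810139]
```

View pics/w1.png

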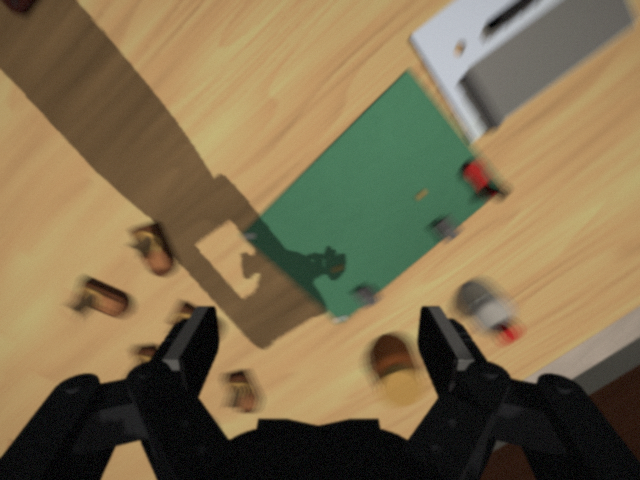

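The wrist picture is motion-blurred because the arm was still settling. It does show the whole fixture with the plate at upper right. I'll retake it now that the arm is still.

```bash
python3 - <<'E'
from seg import *
from plan import *
for i in range(3): im,d,ci=grab('wrist','w2.png')
print(read_state()['tool_pos'],psi()[0],read_state()['joint_vel'].round(4))
hsv=cv2.cvtColor(im,cv2.COLOR_RGB2HSV); W=cloud(ci,d)
g=(hsv[...,0]>60)&(hsv[...,0]<90)&(hsv[...,1]>100)
print('fixture',rect(ci,g,.012)[0], np.nanmedian(W[g],0))
b=(hsv[...,0]>8)&(hsv[...,0]<28)&(hsv[...,1]>90)
inner=cv2.erode(cv2.morphologyEx(g.astype(np.uint8),cv2.MORPH_CLOSE,np.ones((25,25))),np.ones((9,9)))
k,l,st,c=cv2.connectedComponentsWithStats((b&(inner>0)).astype(np.uint8))
for i in range(1,k):
    if st[i,4]>15: print('pin',c[i],st[i,4],onplane(ci,c[i][0],c[i][1],.019))
r=(( hsv[...,0]<8)|(hsv[...,0]>172))&(hsv[...,1]>150)&(hsv[...,2]>80)
print('red',W[r&(W[...,2]<.06)].mean(0))
E
```

```text
[0.48558537 0.03814727 0.34365065] 140.0784418029085 [-0.0413 -0.0112  0.0076 -0.0046  0.0024  0.0028]
fixture ((540.8150634765625, -42.601661682128906), (150.1264190673828, 80.65498352050781), 4.998672008514404) [0.51829675 0.03923018 0.01327043]
pin [416.88372093 197.88372093] 43 [0.57934208 0.12903112 0.019     ]
pin [332.45945946 270.08108108] 37 [ 0.58858023 -0.01961147  0.019     ]
red [0.60150845 0.19658812 0.03117349]
```

View pics/w2.png

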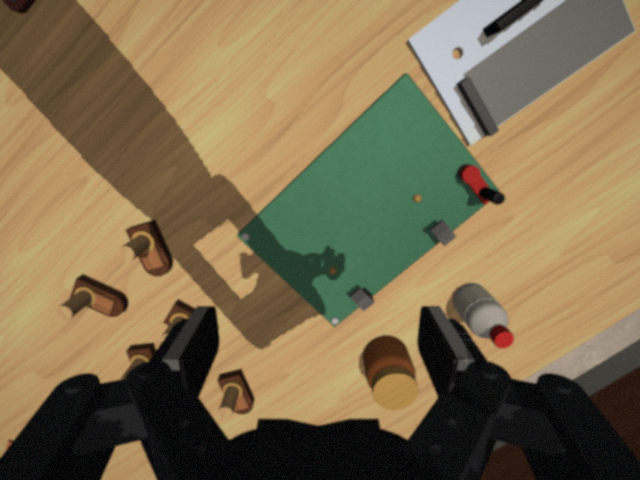

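The still picture shows the pins at (417,198) and (332,270), the clips at (443,232) and (361,298), and the latch knob at (495,197). Next: a closer pin view on the way, then the plate.

```bash
python3 -c "
from plan import *
plan((.51,.055,.25,184),(.474,.28,.28,235),(.474,.30,.25,267))"
```

```text
at [0.4856 0.0381 0.3437] 140.08 t 2.0
[-0.0079, 0.0286, 0.0937, -0.7666]
[0.0202, 0.2270, -0.0300, -0.8901]
[-0.0164, 0.0115, 0.0300, -0.5585]
```

```bash
python3 -m creep '[[0,-0.001,0.004,0.014,-0.13],[0,-0.003,0.009,0.03,-0.26],[0,-0.004,0.014,0.045,-0.39],[0,-0.006,0.02,0.06,-0.52],[0,-0.007,0.025,0.08,-0.65],[0,-0.008,0.0286,0.0937,-0.7666],[0,-0.008,0.0286,0.0937,-0.7666],[0,-0.008,0.0286,0.0937,-0.7666]]'
python3 - <<'E'
from seg import *
from plan import *
for i in range(2): im,d,ci=grab('wrist','w3.png')
print(read_state()['tool_pos'],psi()[0])
hsv=cv2.cvtColor(im,cv2.COLOR_RGB2HSV); W=cloud(ci,d)
g=(hsv[...,0]>60)&(hsv[...,0]<90)&(hsv[...,1]>100)
b=(hsv[...,0]>8)&(hsv[...,0]<28)&(hsv[...,1]>90)
k,l,st,c=cv2.connectedComponentsWithStats(b.astype(np.uint8))
for i in range(1,k):
    if 30<st[i,4]<400 and W[int(c[i][1]),int(c[i][0]),2]>.01: print('pin',c[i],st[i,4],onplane(ci,c[i][0],c[i][1],.016),W[int(c[i][1]),int(c[i][0])])
E
```

```text
clock: 2.8
tool_pos: [0.5101, 0.053, 0.2505]
eef_rot: [0.099, -3.14, 0.0]
wrist_force: [-0.6, 0.9, 0.5]
opening: 0.0854
grip_force: 0.0
[0.5106751  0.05336855 0.2514645 ] -176.29182620409605
pin [247.58333333 267.55      ] 60 [ 0.58980655 -0.01979036  0.016     ] [ 0.58693559 -0.01948219  0.02098289]
pin [382.63157895 267.73684211] 57 [0.58035593 0.12991572 0.016     ] [0.57811473 0.1283623  0.01930219]
```

View pics/w3.png

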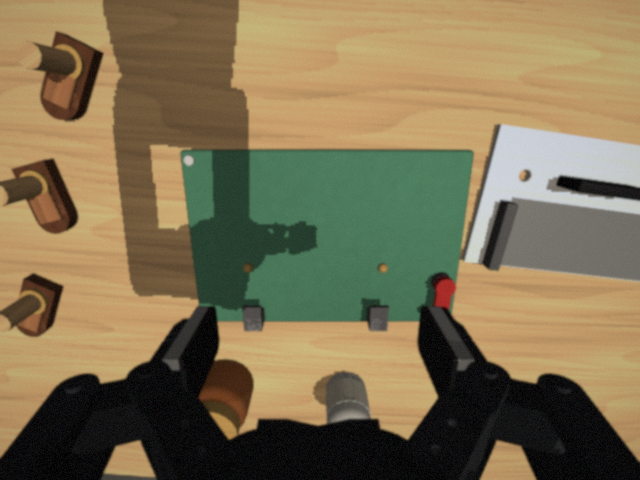

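The pins are at (247.6,267.6) and (382.6,267.7) and agree with the first view to 1 mm: midpoint (0.584, 0.055), yaw 3.6°. The plate's right end and rib are visible at the right.

```bash
python3 -m creep '[[0,0.002,0.028,-0.004,-0.11],[0,0.005,0.056,-0.008,-0.22],[0,0.008,0.084,-0.011,-0.33],[0,0.01,0.112,-0.015,-0.44],[0,0.013,0.14,-0.019,-0.56],[0,0.015,0.17,-0.022,-0.67],[0,0.018,0.2,-0.026,-0.78],[0,0.0202,0.227,-0.03,-0.89]]'
python3 -m creep '[[0,-0.003,0.002,0.006,-0.11],[0,-0.007,0.005,0.012,-0.22],[0,-0.01,0.007,0.018,-0.33],[0,-0.013,0.009,0.024,-0.45],[0,-0.0164,0.0115,0.03,-0.5585],[0,-0.0164,0.0115,0.03,-0.5585],[0,-0.0164,0.0115,0.03,-0.5585],[0,-0.0164,0.0115,0.03,-0.5585]]'
python3 - <<'E'
from seg import *
from plan import *
for i in range(2): im,d,ci=grab('wrist','w4.png')
print(read_state()['tool_pos'],psi()[0])
hsv=cv2.cvtColor(im,cv2.COLOR_RGB2HSV); W=cloud(ci,d)
v=np.arange(480)[:,None]
m=(hsv[...,2]<60)&(W[...,2]>.03)&(W[...,2]<.055)&(abs(W[...,0]-.474)<.04)&(abs(W[...,1]-.343)<.07)
print('rib',W[m].mean(0),m.sum(),cv2.minAreaRect((W[m&(W[...,2]>.04)][:,:2]*1000).astype(np.float32)), np.nanmax(W[m][:,2]))
p=(hsv[...,1]<70)&(W[...,2]<.03)&(W[...,2]>.002)&(W[...,1]>.1)&(W[...,1]<.55)&(W[...,0]<.62)
p=cv2.morphologyEx(p.astype(np.uint8),cv2.MORPH_CLOSE,np.ones((5,5)))
print(rect(ci,p,.008)[0])
E
```

```text
clock: 3.7
tool_pos: [0.4747, 0.2805, 0.2819]
eef_rot: [-1.451, 2.784, -0.0]
wrist_force: [-0.0, -1.1, 0.3]
opening: 0.0856
grip_force: 0.0
clock: 4.5
tool_pos: [0.475, 0.2991, 0.2513]
eef_rot: [-2.157, 2.283, -0.001]
wrist_force: [-0.3, 0.4, 0.1]
opening: 0.0853
grip_force: 0.0
[0.47493106 0.29917557 0.25099087] -93.19453931681413
rib [0.47380554 0.3385594  0.04404023] 770 ((474.3702697753906, 341.6697692871094), (77.75495910644531, 10.213382720947266), 87.18183898925781) 0.046572422904643015
((503.181640625, 341.54608154296875), (230.46434020996094, 154.15249633789062), 86.94530487060547)
```

View pics/w4.png

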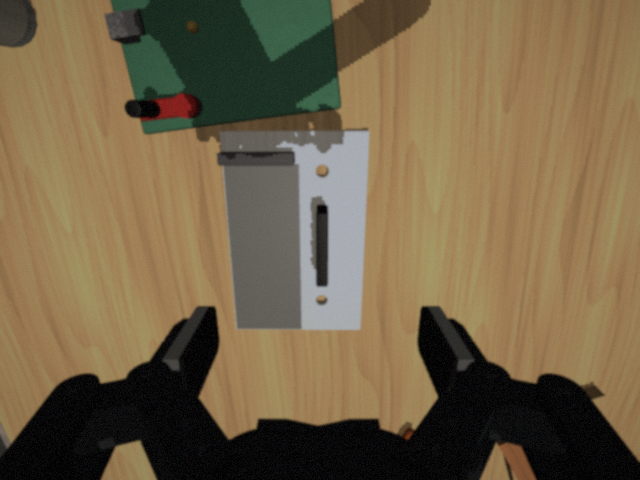

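The rib is centred at (322,245), with the holes at (322,170) and (322,299). I'll cross-check the rib point from the holes.

```bash
python3 - <<'E'
from plan import *
ci=camera_info('wrist')
h=onplane(ci,np.array([322.,321.5]),np.array([170.,299.]),.006);print(h,h.mean(0),np.degrees(np.arctan2(*(h[1]-h[0])[:2])),np.linalg.norm(h[1]-h[0]))
X=h.mean(0)
plan((X[0],X[1],.10,267.1),(X[0],X[1],.034,267.1))
E
```

```text
[[0.4690378  0.2680941  0.006     ]
 [0.47741952 0.4183029  0.006     ]] [0.47322866 0.3431985  0.006     ] 3.1938185822835643 0.15044246689272095
at [0.4749 0.2992 0.251 ] -93.19 t 4.6
[-0.0439, 0.0042, 0.1510, -0.0051]
[-0.0000, 0.0000, 0.0660, -0.0000]
```

```bash
python3 -m creep '[[0,-0.011,0.001,0.04,0],[0,-0.022,0.002,0.08,0],[0,-0.033,0.003,0.12,0],[0,-0.0435,0.004,0.15,0],[0,-0.0435,0.004,0.175,0],[0,-0.0435,0.004,0.2,0],[0,-0.0435,0.004,0.216,0],[0,-0.0435,0.004,0.216,0]]'
python3 -m creep '[[255,0,0,0,0],[255,0,0,0,0],[255,0,0,0,0],[255,0,0,0,0],[255,0,0,0,0],[255,0,0,0,0],[255,0,0,0,0],[255,0,0,0,0]]'
python3 -m creep '[[255,0,0,0,0],[255,0,0,0,0],[255,0,0,-0.005,0],[255,0,0,-0.015,0],[255,0,0,-0.025,0],[255,0,0,-0.035,0],[255,0,0,-0.045,0],[255,0,0,-0.045,0]]'
python3 - <<'E'
from plan import *
print(psi()[0]);im,d,ci=grab('wrist','w5.png'); s=read_state();print(s['tool_pos'],s['torque'],s['wrist_force'])
h=sorted
E
```

```text
clock: 5.4
tool_pos: [0.4713, 0.3419, 0.0318]
eef_rot: [2.157, -2.278, -0.002]
wrist_force: [0.6, 0.1, 0.4]
opening: 0.0849
grip_force: 0.0
clock: 6.2
tool_pos: [0.4736, 0.3432, 0.0351]
eef_rot: [-2.16, 2.28, -0.001]
wrist_force: [0.8, -1.0, 6.3]
opening: 0.0111
grip_force: 60.2
clock: 7.0
tool_pos: [0.4743, 0.3437, 0.0816]
eef_rot: [-2.158, 2.278, -0.002]
wrist_force: [0.7, 1.1, -4.3]
opening: 0.0111
grip_force: 58.6
-93.08624138845117
[0.4737729  0.34339604 0.08065772] [0.01817041 0.14783541 0.04049745] [ 0.38215453 -0.38476914 -4.86903581]
```

```bash
cat > held.py <<'E'
from plan import *
def held(z=None,save='held.png'):
    im,d,ci=grab('wrist',save); s=read_state(); W=cloud(ci,d); hsv=cv2.cvtColor(im,cv2.COLOR_RGB2HSV)
    tp=s['tool_pos']; a=psi()[0]
    m=(hsv[...,1]<60)&(hsv[...,2]>60)&(abs(W[...,2]-(tp[2]-.027))<.012)&(np.hypot(W[...,0]-tp[0],W[...,1]-tp[1])<.16)
    P=W[m]; A=np.c_[P[:,:2]-tp[:2],np.ones(len(P))]; co=np.linalg.lstsq(A,P[:,2],rcond=None)[0]
    for _ in range(3):
        r=abs(A@co-P[:,2])<.003; co=np.linalg.lstsq(A[r],P[r,2],rcond=None)[0]
    print('tp',tp.round(4),'psi',round(a,2),'plate top at tcp z',co[2].round(4),'slopes deg',np.degrees(co[:2]).round(2),r.sum())
    return im,d,ci,W,m,co,tp
E
python3 - <<'E'
from held import *
im,d,ci,W,m,co,tp=held(save='held1.png')
E
```

```text
tp [0.4732 0.3431 0.0798] psi -93.09 plate top at tcp z 0.0541 slopes deg [0.19 0.09] 96344
```

View pics/held1.png

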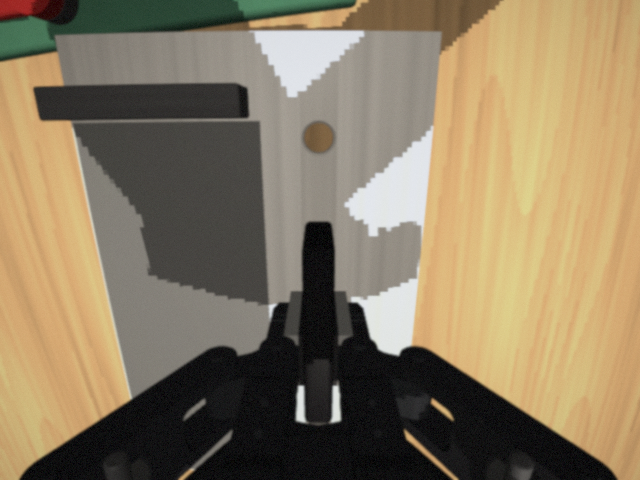

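```bash
python3 - <<'E'
from held import *
s=read_state();ci=camera_info('wrist');R=psi()[1]
h=onplane(ci,np.array([319.]),np.array([137.]),.0535)[0]
print((h-s['tool_pos'])@R)
E
python3 -c "
from plan import *
plan((.44,.25,.10,210),(.43,.10,.10,150),(.47,.0545,.10,93.6))"
```

```text
[0.07510407 0.00083368 0.02624737]
at [0.4732 0.3431 0.0798] -93.09 t 7.1
[0.0947, 0.0281, -0.0202, 0.9933]
[0.0837, -0.1249, -0.0000, 1.0472]
[-0.0574, -0.0194, -0.0000, 0.9844]
```

```bash
python3 -m creep '[[255,0.01,0.003,-0.005,0.1],[255,0.02,0.006,-0.01,0.2],[255,0.035,0.01,-0.013,0.33],[255,0.05,0.014,-0.016,0.47],[255,0.065,0.019,-0.02,0.61],[255,0.08,0.024,-0.02,0.75],[255,0.0947,0.0281,-0.02,0.88],[255,0.0947,0.0281,-0.02,0.9933]]'
python3 -m creep '[[255,0.01,-0.015,0,0.13],[255,0.02,-0.03,0,0.26],[255,0.03,-0.045,0,0.4],[255,0.042,-0.063,0,0.53],[255,0.053,-0.08,0,0.66],[255,0.065,-0.097,0,0.8],[255,0.075,-0.112,0,0.93],[255,0.0837,-0.1249,0,1.047]]'
python3 -c "
from plan import *
plan((.47,.048,.10,93.57))"
```

```text
clock: 7.9
tool_pos: [0.4384, 0.2482, 0.0983]
eef_rot: [0.803, -3.035, 0.001]
wrist_force: [0.6, 0.3, -5.6]
opening: 0.0114
grip_force: 58.8
clock: 8.7
tool_pos: [0.4293, 0.0989, 0.0989]
eef_rot: [-0.821, -3.032, 0.0]
wrist_force: [0.4, -0.6, -5.7]
opening: 0.0111
grip_force: 59.1
at [0.4293 0.0989 0.0989] 149.69 t 8.7
[-0.0608, -0.0234, -0.0011, 0.9795]
```

```bash
python3 -m creep '[[255,-0.01,-0.004,0,0.14],[255,-0.02,-0.008,0,0.28],[255,-0.03,-0.012,0,0.42],[255,-0.04,-0.015,0,0.56],[255,-0.05,-0.019,0,0.7],[255,-0.0608,-0.0234,0,0.84],[255,-0.0608,-0.0234,0,0.98],[255,-0.0608,-0.0234,0,0.98]]'
python3 -m creep '[[255,0,0,0,0],[255,0,0,0,0],[255,0,0,0,0],[255,0,0,0,0],[255,0,0,0.008,0],[255,0,0,0.016,0],[255,0,0,0.022,0],[255,0,0,0.022,0]]'
python3 - <<'E'
from held import *
im,d,ci,W,m,co,tp=held(save='held2.png')
ux=np.array([np.cos(np.radians(3.57)),np.sin(np.radians(3.57)),0]);F=np.array([.5839,.0549,0])
e=F-ux*.030; e2=F
plan((e[0],e[1],.0565,93.57),(e2[0],e2[1],.0565,93.57))
E
```

```text
clock: 9.5
tool_pos: [0.4706, 0.0489, 0.0989]
eef_rot: [-2.147, -2.293, 0.001]
wrist_force: [-0.2, 0.7, -5.2]
opening: 0.0107
grip_force: 59.2
clock: 10.3
tool_pos: [0.4694, 0.0493, 0.0756]
eef_rot: [-2.144, -2.293, 0.003]
wrist_force: [-0.2, 0.2, -4.5]
opening: 0.0106
grip_force: 59.2
tp [0.4699 0.0492 0.0763] psi 93.86 plate top at tcp z 0.0492 slopes deg [-0.09 -0.09] 95927
at [0.4699 0.0492 0.0763] 93.86 t 10.3
[-0.0019, 0.0841, 0.0198, 0.0051]
[0.0000, 0.0300, -0.0000, -0.0000]
```

View pics/held2.png

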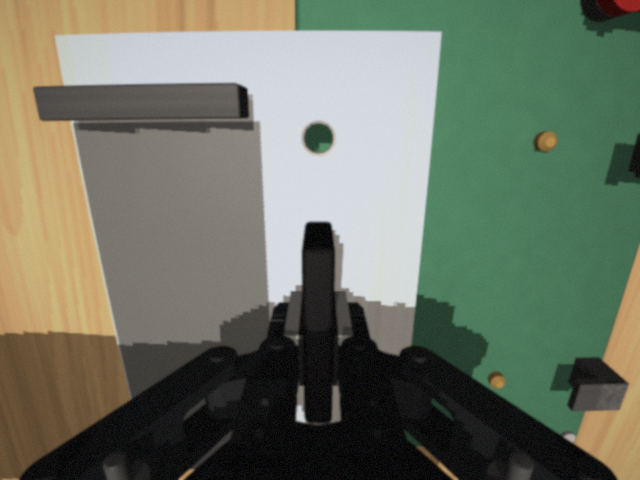

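The level plate is held with its hole at (319,137). The pins are at (545,142) and (498,381), so I can measure relative to the hand.

```bash
python3 - <<'E'
from plan import *
ci=camera_info('wrist');s=read_state();R=psi()[1]
p=onplane(ci,np.array([545.,498]),np.array([142.,381]),.018); h=onplane(ci,np.array([319.]),np.array([137.]),.0483)[0]
print(p,(h-s['tool_pos'])@R); v=p[0]-p[1]; print(np.degrees(np.arctan2(-v[0],v[1])),np.linalg.norm(v),p.mean(0), psi()[0])
print('pins in tool',(p-s['tool_pos'])@R)
E
```

```text
[[ 0.57988324  0.12958642  0.018     ]
 [ 0.59076741 -0.01922608  0.018     ]] [0.0758544  0.00015952 0.02797988]
4.183174271341066 0.14920999885210978 [0.58532533 0.05518017 0.018     ] 93.86262859786666
pins in tool [[ 0.07272792  0.11527944  0.05803413]
 [-0.07647973  0.1161141   0.05798616]]
```

```bash
python3 -m creep '[[255,-0.001,0.005,0.008,0],[255,-0.0015,0.01,0.015,0],[255,-0.0023,0.025,0.0195,0],[255,-0.0023,0.045,0.0195,0],[255,-0.0023,0.06,0.0195,0],[255,-0.0023,0.075,0.0195,0],[255,-0.0023,0.085,0.0195,0],[255,-0.0023,0.085,0.0195,0]]'
python3 - <<'E'
from held import *
im,d,ci,W,m,co,tp=held(save='held3.png'); print(read_state()['wrist_force'])
E
```

```text
clock: 11.15
tool_pos: [0.5571, 0.0526, 0.0576]
eef_rot: [2.145, 2.294, 0.001]
wrist_force: [-0.6, -0.1, -5.0]
opening: 0.0108
grip_force: 59.4
tp [0.5559 0.0526 0.0573] psi 93.87 plate top at tcp z 0.0311 slopes deg [ 0.15 -0.11] 95929
[-0.42952583  0.35646289 -5.88109738]
```

View pics/held3.png

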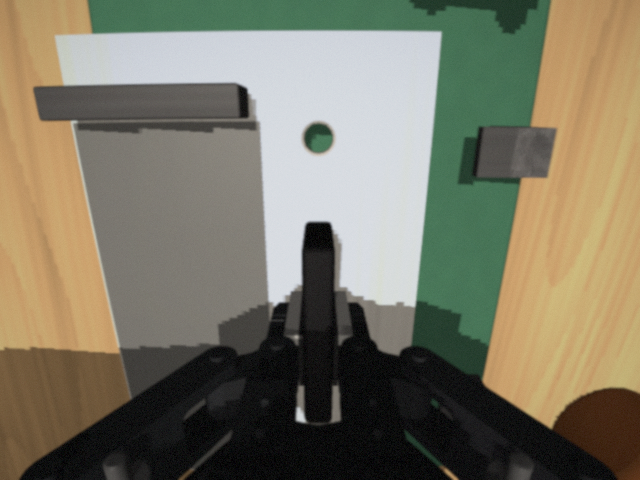

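The plate is level, just short of the clip at (515,152). I'll lower it 1 mm and slide it in.

```bash
python3 -m creep '[[255,0,0,0.001,0],[255,0,0.004,0.0012,0],[255,0,0.009,0.0012,0],[255,0,0.014,0.0012,0],[255,0,0.019,0.0012,0],[255,0,0.024,0.0012,0],[255,0,0.0295,0.0012,0],[255,0,0.0295,0.0012,0]]'
python3 - <<'E'
from held import *
im,d,ci,W,m,co,tp=held(save='held4.png'); print(read_state()['wrist_force'])
cv2.imwrite('pics/h4c.png',cv2.resize(im[60:220,220:420,::-1],(800,640))[:600])
E
```

```text
clock: 12.0
tool_pos: [0.5861, 0.0546, 0.0568]
eef_rot: [2.145, 2.294, 0.001]
wrist_force: [-0.5, -0.3, -4.3]
opening: 0.0108
grip_force: 59.2
tp [0.5855 0.0546 0.0566] psi 93.86 plate top at tcp z 0.0303 slopes deg [ 0.12 -0.1 ] 93787
[-0.43745549  0.15753575 -4.96811261]
```

View pics/h4c.png

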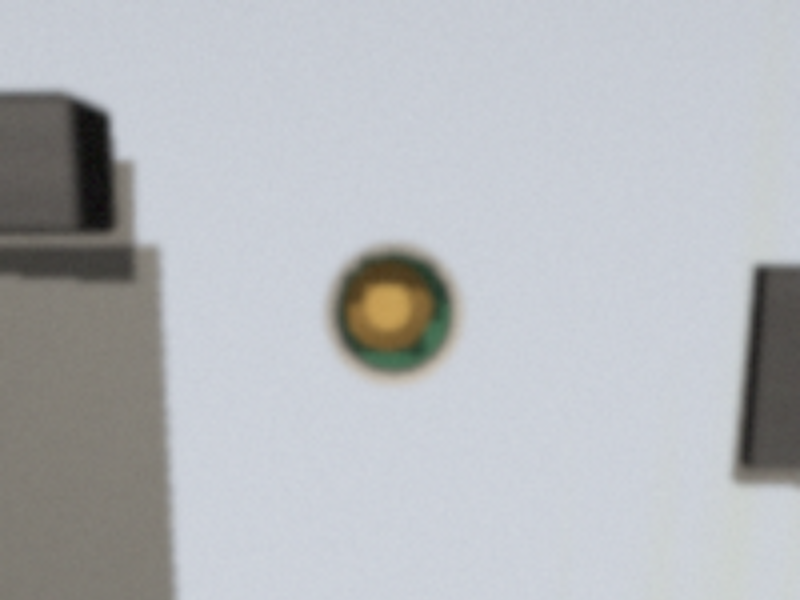

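The pin head sits well inside the hole, in the enlarged crop at (390,305) against the hole centre (393,312). Lowering.

```bash
python3 -m creep '[[255,0,-0.0003,0.001,0],[255,0,-0.0005,0.0025,0],[255,0,-0.0005,0.004,0],[255,0,-0.0005,0.0055,0],[255,0,-0.0005,0.007,0],[255,0,-0.0005,0.0085,0],[255,0,-0.0005,0.0095,0],[255,0,-0.0005,0.0095,0]]'
python3 - <<'E'
from held import *
im,d,ci,W,m,co,tp=held(save='held5.png'); print(read_state()['wrist_force'])
E
```

```text
clock: 12.85
tool_pos: [0.5846, 0.0546, 0.0472]
eef_rot: [-2.145, -2.295, 0.0]
wrist_force: [-0.3, 0.4, -2.9]
opening: 0.0109
grip_force: 59.6
tp [0.5846 0.0546 0.0472] psi 93.86 plate top at tcp z 0.0207 slopes deg [-0.06 -0.12] 94691
[-1.24533942  0.09177047 -2.6921153 ]
```

The plate is seated (top at z 20.5 mm, level). Releasing, rising, and heading for the latch.

```bash
python3 -m creep '[[0,0,0,0,0],[0,0,0,0,0],[0,0,0,0,0],[0,0,0,0,0],[0,0,0,-0.02,0],[0,0,0,-0.05,0],[0,0,0,-0.09,0],[0,0,0,-0.12,0]]'
python3 - <<'E'
from plan import *
plan((.59,.12,.2,138),(.6235,.1993,.12,183.75))
E
```

```text
clock: 13.7
tool_pos: [0.5853, 0.0546, 0.1696]
eef_rot: [2.144, 2.294, 0.002]
wrist_force: [0.4, 0.7, 0.7]
opening: 0.0851
grip_force: 0.0
at [0.5853 0.0546 0.1696] 93.86 t 13.7
[0.0649, 0.0091, -0.0304, -0.7703]
[0.0282, 0.0813, 0.0800, -0.7985]
```

```bash
python3 -m creep '[[170,0.012,0.002,-0.006,-0.13],[170,0.024,0.004,-0.012,-0.26],[170,0.036,0.006,-0.018,-0.39],[170,0.048,0.007,-0.024,-0.52],[170,0.06,0.008,-0.03,-0.65],[170,0.0649,0.0091,-0.0304,-0.7703],[170,0.0649,0.0091,-0.0304,-0.7703],[170,0.0649,0.0091,-0.0304,-0.7703]]'
python3 -m creep '[[170,0.005,0.015,0.01,-0.13],[170,0.01,0.03,0.02,-0.26],[170,0.015,0.045,0.035,-0.39],[170,0.02,0.06,0.05,-0.52],[170,0.025,0.075,0.065,-0.65],[170,0.0282,0.0813,0.08,-0.7985],[170,0.0282,0.0813,0.08,-0.7985],[170,0.0282,0.0813,0.08,-0.7985]]'
python3 - <<'E'
from held import *
im,d,ci=grab('wrist','l1.png'); W=cloud(ci,d); s=read_state()
m=(W[...,2]>.06)&(W[...,2]<.08)&(np.hypot(W[...,0]-.623,W[...,1]-.2)<.03)
print(m.sum(),W[m].mean(0),W[m].min(0),W[m].max(0),s['opening'])
plan((.6235,.1993,.056,183.75))
im,d,ci=grab('top'); W=cloud(ci,d); W=W[(W[...,0]>.45)&(W[...,0]<.64)&(W[...,1]>-.08)&(W[...,1]<.18)&(W[...,2]<.028)&(W[...,2]>.015)]
E
```

```text
clock: 14.5
tool_pos: [0.5892, 0.1199, 0.1974]
eef_rot: [-1.13, -2.931, 0.0]
wrist_force: [-0.1, 0.1, -0.8]
opening: 0.0287
grip_force: 0.0
clock: 15.3
tool_pos: [0.6224, 0.1987, 0.1171]
eef_rot: [0.094, -3.139, 0.001]
wrist_force: [-0.6, -0.2, 0.1]
opening: 0.0287
grip_force: 0.0
679 [0.62102572 0.198977   0.06852215] [0.61474799 0.19158225 0.0600465 ] [0.63004266 0.20636227 0.07174381] 0.028710101473590956
at [0.623  0.1986 0.118 ] -176.54 t 15.3
[-0.0006, 0.0006, 0.0620, -0.0051]
```

View pics/l1.png

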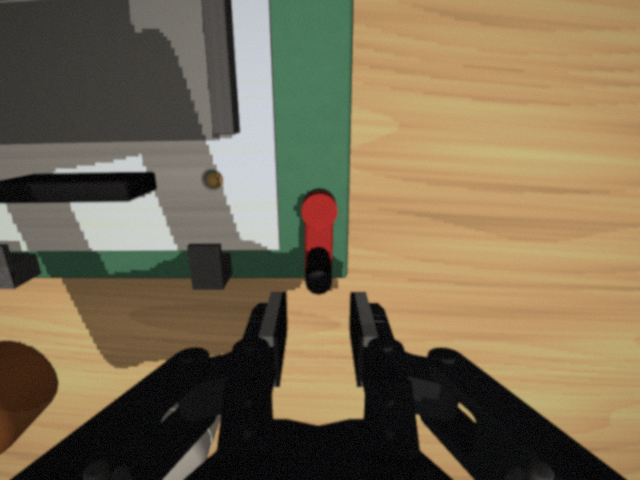

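The open latch's knob is between and ahead of the fingers at (318,268). A pin shows through the plate's hole at (213,180), and the plate's far edge is under the clip at (209,265). Caging the knob and swinging it.

```bash
python3 -m creep '[[170,0,0,0.015,0],[170,0,0,0.03,0],[170,0,0,0.045,0],[170,0,0,0.055,0],[170,0,0,0.062,0],[170,0,0,0.062,0],[170,0,0,0.062,0],[170,0,0,0.062,0]]'
python3 -m creep '[[170,0.0003,-0.0044,0,0.148],[170,0.0013,-0.0088,0,0.297],[170,0.0029,-0.0129,0,0.445],[170,0.0051,-0.0168,0,0.593],[170,0.0079,-0.0203,0,0.742],[170,0.0111,-0.0233,0,0.89],[170,0.0148,-0.0258,0,1.038],[170,0.0188,-0.0278,0,1.187]]'
python3 -m creep '[[170,0.0008,-0.0056,0,0.13],[170,0.0015,-0.0085,0,0.26],[170,0.0022,-0.0112,0,0.384],[170,0.0033,-0.014,0,0.384],[170,0.0045,-0.0165,0,0.384],[170,0.0056,-0.0195,0,0.384],[170,0.0056,-0.0195,0,0.384],[170,0.0056,-0.0195,0,0.384]]'
python3 -c "
from plan import *
plan();W=(lambda g:cloud(g[2],g[1]))(grab('wrist'))
m=(W[...,2]>.06)&(W[...,2]<.08)&(np.hypot(W[...,0]-.594,W[...,1]-.168)<.03)
print(m.sum(),np.median(W[m],0),read_state()['wrist_force'])"
```

```text
clock: 16.2
tool_pos: [0.6234, 0.1994, 0.0563]
eef_rot: [-0.103, 3.139, 0.0]
wrist_force: [1.1, -0.2, -0.7]
opening: 0.0286
grip_force: 0.0
clock: 17.0
tool_pos: [0.6068, 0.1708, 0.0566]
eef_rot: [1.678, 2.654, 0.004]
wrist_force: [1.5, 2.3, -1.0]
opening: 0.0284
grip_force: 1.2
clock: 17.8
tool_pos: [0.5883, 0.1667, 0.0567]
eef_rot: [2.143, 2.292, 0.007]
wrist_force: [9.7, -1.9, -2.5]
opening: 0.0287
grip_force: 4.5
at [0.5883 0.1667 0.0567] 93.85 t 17.8
3922 [0.5950688  0.17375209 0.06989009] [ 9.26466575 -2.51979477 -2.88499826]
```

The latch is at its stop: 9.7 N reaction, with the knob where the closed position should be. I'll back off, rise, and go look at the feet.

```bash
python3 -m creep '[[170,0,0.003,0,0],[170,0,0.0065,0,0],[170,0,0.0065,-0.01,0],[170,0,0.0065,-0.04,0],[170,0,0.0065,-0.08,0],[0,0,0.0065,-0.12,0],[0,0,0.0065,-0.16,0],[0,0,0.0065,-0.2,0]]'
cat > feet.py <<'E'
from plan import *
def feet(cam):
    im,d,ci=grab(cam); W=cloud(ci,d); z=W[...,2]; hsv=cv2.cvtColor(im,cv2.COLOR_RGB2HSV)
    roi=(W[...,0]>.3)&(W[...,0]<.75)&(W[...,1]<.2)&(W[...,1]>-.6)
    leg=roi&(z>.025)&(z<.1); n,l,st,c=cv2.connectedComponentsWithStats(leg.astype(np.uint8))
    out=[]
    for i in range(1,n):
        p=W[l==i]
        if len(p)<30: continue
        t=p[p[:,2]>p[:,2].max()-.012]
        if not .055<np.percentile(p[:,2],98)<.095: continue
        (cx,cy),(w,h),_=cv2.minAreaRect((t[:,:2]*1000).astype(np.float32))
        if max(w,h)>45: continue
        L=np.array([cx,cy])/1000
        s=W[roi&(z>.007)&(z<.024)&(np.hypot(W[...,0]-L[0],W[...,1]-L[1])<.065)]
        if len(s)<20: continue
        r=cv2.minAreaRect((s[:,:2]*1000).astype(np.float32)); b=cv2.boxPoints(r); e=[b[1]-b[0],b[2]-b[1]]; e=max(e,key=np.linalg.norm); e/=np.linalg.norm(e)
        if e@(np.array(r[0])-L*1000)<0: e=-e
        a=np.degrees(np.arctan2(e[1],e[0]))
        out.append((L,a)); print(cam,'leg',L.round(4),'top',p[:,2].max().round(3),'w',round(w),round(h),'sole c',np.round(r[0]),'size',np.round(r[1]),'yaw',a.round(1))
    return out
E
python3 -c "
from feet import *
feet('top')
plan((.48,-.12,.30,93.75),(.43,-.26,.28,70))"
```

```text
clock: 18.65
tool_pos: [0.5915, 0.1675, 0.2576]
eef_rot: [-2.146, -2.293, 0.001]
wrist_force: [0.1, 0.7, -0.2]
opening: 0.0712
grip_force: 0.0
top leg [0.7443 0.104 ] top 0.09 w 11 31 sole c [723. 104.] size [ 49. 115.] yaw 92.4
top leg [ 0.6499 -0.271 ] top 0.071 w 20 20 sole c [ 649. -277.] size [ 99. 105.] yaw -29.6
top leg [ 0.5217 -0.3456] top 0.071 w 19 22 sole c [ 528. -342.] size [ 97. 117.] yaw 113.4
top leg [ 0.5109 -0.2414] top 0.073 w 18 21 sole c [ 508. -236.] size [113. 105.] yaw 67.9
top leg [ 0.3943 -0.3194] top 0.072 w 20 20 sole c [ 395. -317.] size [116. 115.] yaw 49.2
top leg [ 0.3936 -0.1894] top 0.073 w 19 21 sole c [ 398. -187.] size [111. 124.] yaw 112.9
at [0.5948 0.168  0.2663] 93.79 t 18.7
[-0.2798, -0.1336, -0.0337, 0.0007]
[-0.1364, -0.0590, 0.0200, 0.4145]
```

```bash
python3 -m creep '[[0,-0.035,-0.017,-0.004,0],[0,-0.07,-0.034,-0.008,0],[0,-0.105,-0.05,-0.012,0],[0,-0.14,-0.067,-0.016,0],[0,-0.175,-0.084,-0.02,0],[0,-0.21,-0.1,-0.025,0],[0,-0.245,-0.117,-0.03,0],[0,-0.2798,-0.1336,-0.0337,0]]'
python3 -m creep '[[0,-0.025,-0.01,0.004,0.07],[0,-0.05,-0.02,0.008,0.14],[0,-0.075,-0.03,0.012,0.21],[0,-0.1,-0.043,0.016,0.28],[0,-0.12,-0.051,0.018,0.35],[0,-0.1364,-0.059,0.02,0.4145],[0,-0.1364,-0.059,0.02,0.4145],[0,-0.1364,-0.059,0.02,0.4145]]'
sed -i "s/W=cloud(ci,d); z=/d=cv2.medianBlur(d,5); W=cloud(ci,d); z=/; s/hsv=cv2.cvtColor(im,cv2.COLOR_RGB2HSV)/cv2.imwrite('pics\/f_'+cam+'.png',im[:,:,::-1])/" feet.py
python3 -c "
from feet import *
feet('wrist')
plan()"
```

```text
clock: 19.5
tool_pos: [0.4762, -0.1215, 0.2898]
eef_rot: [2.147, 2.294, 0.0]
wrist_force: [0.1, 0.1, -0.7]
opening: 0.0855
grip_force: 0.0
clock: 20.3
tool_pos: [0.427, -0.2602, 0.2692]
eef_rot: [-2.572, -1.802, -0.001]
wrist_force: [-1.0, 0.4, 0.7]
opening: 0.0857
grip_force: 0.0
wrist leg [ 0.6476 -0.2712] top 0.067 w 22 22 sole c [ 664. -278.] size [39. 79.] yaw -23.4
wrist leg [ 0.3917 -0.1902] top 0.067 w 21 20 sole c [ 406. -197.] size [38. 76.] yaw -22.5
wrist leg [ 0.5097 -0.2423] top 0.067 w 21 21 sole c [ 526. -238.] size [78. 39.] yaw 16.3
wrist leg [ 0.5202 -0.3458] top 0.067 w 21 21 sole c [ 534. -355.] size [40. 77.] yaw -31.9
wrist leg [ 0.3917 -0.3196] top 0.067 w 21 21 sole c [ 407. -314.] size [77. 39.] yaw 22.0
at [ 0.4273 -0.2599  0.2693] 70.07 t 20.4
```

View pics/f_wrist.png

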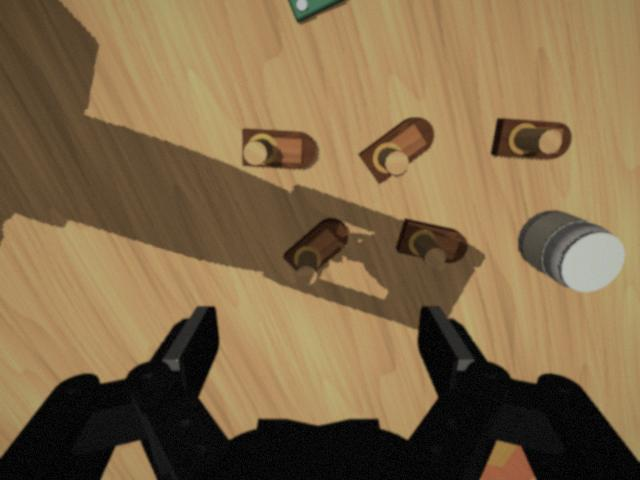

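The five feet are clear at their toes, with legs at (256,152), (397,162), (549,141), (309,272) and (434,253). The sole sizes measured match 38 x 77 mm. I'll start with the nearest one, at (0.392, -0.190).

```bash
cat > cyc.py <<'E'
from feet import *
O=np.array([.5564,.0532]);c,s=np.cos(np.radians(3.75)),np.sin(np.radians(3.75))
def fx(x,y): return O+np.array([c*x-s*y,s*x+c*y])/1000
def cyc(L,a,slot,gap=3):
    g=fx(-50,slot-gap)
    plan((*L,.15,90+a),(*L,.043,90+a),(*L,.17,90+a),(*g,.17,93.75),(*g,.064,93.75))
E
python3 -c "
from cyc import *
cyc((.3917,-.1902),-22.5,64)"
```

```text
at [ 0.4273 -0.2599  0.2693] 70.07 t 20.4
[0.0534, -0.0573, 0.1193, 0.0449]
[0.0000, 0.0000, 0.1070, -0.0000]
[0.0000, 0.0000, -0.1270, -0.0000]
[0.3205, -0.0128, -0.0000, -0.4581]
[0.0000, 0.0000, 0.1060, -0.0000]
```

```bash
python3 -m creep '[[0,0.013,-0.014,0.03,0.01],[0,0.027,-0.028,0.06,0.02],[0,0.04,-0.043,0.09,0.03],[0,0.0534,-0.0573,0.1193,0.045],[0,0.0534,-0.0573,0.15,0.045],[0,0.0534,-0.0573,0.185,0.045],[0,0.0534,-0.0573,0.215,0.045],[0,0.0534,-0.0573,0.2263,0.045]]'
python3 -m creep '[[0,0,0,0,0],[0,0,0,0,0],[255,0,0,0,0],[255,0,0,0,0],[255,0,0,0,0],[255,0,0,0,0],[255,0,0,0,0],[255,0,0,0,0]]'
python3 -m creep '[[255,0,0,-0.01,0],[255,0,0,-0.025,0],[255,0,0,-0.045,0],[255,0,0,-0.065,0],[255,0,0,-0.09,0],[255,0,0,-0.11,0],[255,0,0,-0.127,0],[255,0,0,-0.127,0]]'
python3 -c "
from cyc import *
feet('wrist')
g=fx(-50,61)
plan((*g,.17,93.75))"
```

```text
clock: 21.15
tool_pos: [0.3902, -0.1885, 0.0404]
eef_rot: [-2.608, -1.744, 0.002]
wrist_force: [-0.8, -0.4, -0.6]
opening: 0.0853
grip_force: 0.0
clock: 21.95
tool_pos: [0.3921, -0.1911, 0.0434]
eef_rot: [2.613, 1.743, 0.0]
wrist_force: [-0.2, 0.8, 6.2]
opening: 0.0205
grip_force: 58.5
clock: 22.75
tool_pos: [0.3929, -0.1917, 0.1725]
eef_rot: [2.61, 1.741, 0.003]
wrist_force: [0.1, -0.1, -1.0]
opening: 0.0204
grip_force: 58.8
wrist leg [ 0.5094 -0.2425] top 0.067 w 21 22 sole c [ 525. -238.] size [77. 40.] yaw 16.5
wrist leg [ 0.52   -0.3458] top 0.067 w 21 21 sole c [ 535. -355.] size [40. 79.] yaw -31.5
at [ 0.3922 -0.1912  0.1708] 67.41 t 22.8
[0.3212, -0.0141, 0.0008, -0.4597]
```

```bash
python3 -m creep '[[255,0.025,-0.001,0,-0.06],[255,0.065,-0.003,0,-0.12],[255,0.11,-0.005,0,-0.18],[255,0.155,-0.007,0,-0.24],[255,0.2,-0.009,0,-0.3],[255,0.245,-0.011,0,-0.36],[255,0.29,-0.013,0,-0.42],[255,0.3212,-0.0141,0,-0.4597]]'
python3 -c "
from cyc import *
g=fx(-50,61)
plan((*g,.064,93.75)); print(read_state()['opening'],read_state()['grip_force'])"
```

```text
clock: 23.6
tool_pos: [0.5014, 0.1138, 0.1681]
eef_rot: [-2.142, -2.295, 0.002]
wrist_force: [0.7, -0.3, -1.0]
opening: 0.0202
grip_force: 58.8
at [0.5014 0.1138 0.1681] 93.96 t 23.6
[-0.0031, 0.0009, 0.1041, 0.0037]
0.02020942666353059 58.760170340538025
```

```bash
python3 -m creep '[[255,-0.0015,0.0005,0.02,0],[255,-0.0031,0.0009,0.045,0],[255,-0.0031,0.0009,0.07,0],[255,-0.0031,0.0009,0.09,0],[255,-0.0031,0.0009,0.1,0],[255,-0.0031,0.0009,0.1035,0],[255,-0.0031,0.0009,0.1035,0],[255,-0.0031,0.0009,0.1035,0]]'
python3 -m creep '[[255,0.001,0,0,0],[255,0.002,0,0,0],[255,0.003,0,0,0],[255,0.004,0,0,0],[255,0.005,0,0,0],[255,0.006,0,0,0],[255,0.006,0,0.001,0],[255,0.006,0,0.002,0]]'
python3 -c "
from cyc import *
plan((*fx(-50,64),.062,93.75))"
```

```text
clock: 24.4
tool_pos: [0.5039, 0.1081, 0.0672]
eef_rot: [2.147, 2.292, 0.002]
wrist_force: [-0.2, 0.8, -1.0]
opening: 0.0209
grip_force: 58.9
clock: 25.2
tool_pos: [0.503, 0.1139, 0.0645]
eef_rot: [2.147, 2.293, 0.0]
wrist_force: [0.4, -2.7, -0.6]
opening: 0.0204
grip_force: 58.9
at [0.503  0.1139 0.0645] 93.75 t 25.2
[-0.0001, -0.0007, 0.0025, 0.0000]
```

```bash
python3 -m creep '[[255,0.0005,0,0.0005,0],[255,0.001,0,0.001,0],[255,0.001,0,0.0015,0],[255,0.001,0,0.002,0],[255,0.0015,0,0.002,0],[255,0.002,0,0.002,0],[255,0.002,0,0.002,0],[255,0.002,0,0.002,0]]'
python3 -m creep '[[0,0,0,0,0],[0,0,0,0,0],[0,0,0,0,0],[0,0,0,-0.005,0],[0,0,0,-0.03,0],[0,0,0,-0.07,0],[0,0,0,-0.1,0],[0,0,0,-0.14,0]]'
python3 -c "
from cyc import *
feet('wrist');feet('top')
plan((.47,-.2,.25,93.75))"
```

```text
clock: 26.0
tool_pos: [0.5032, 0.1148, 0.0636]
eef_rot: [2.146, 2.292, -0.002]
wrist_force: [-2.5, -9.3, 9.8]
opening: 0.0206
grip_force: 59.7
clock: 26.8
tool_pos: [0.5016, 0.1163, 0.2028]
eef_rot: [-2.146, -2.292, 0.002]
wrist_force: [0.2, 0.1, -0.4]
opening: 0.0855
grip_force: 0.0
wrist leg [0.5947 0.168 ] top 0.071 w 14 13 sole c [591. 152.] size [ 97. 121.] yaw 180.0
wrist leg [0.5028 0.1155] top 0.087 w 21 21 sole c [510. 116.] size [115. 130.] yaw -86.1
wrist leg [0.7446 0.1053] top 0.091 w 11 33 sole c [740. 107.] size [48. 16.] yaw 85.3
top leg [0.7467 0.1068] top 0.092 w 26 6 sole c [741. 108.] size [47. 14.] yaw 85.7
top leg [ 0.6494 -0.2705] top 0.067 w 18 19 sole c [ 666. -277.] size [40. 79.] yaw -21.9
top leg [ 0.5214 -0.346 ] top 0.067 w 19 20 sole c [ 535. -354.] size [41. 77.] yaw -29.9
top leg [ 0.5111 -0.2421] top 0.066 w 19 18 sole c [ 526. -238.] size [76. 40.] yaw 15.1
top leg [ 0.3931 -0.3196] top 0.067 w 21 18 sole c [ 408. -315.] size [78. 40.] yaw 21.9
at [0.5063 0.1167 0.2092] 93.76 t 26.9
[-0.3136, -0.0570, -0.0408, 0.0003]
```

Foot 1 is standing against the stop, with its leg at (0.503, 0.1155). Next: the foot at (0.5095, -0.2424).

```bash
sed -i 's/O=np.array.*;c,s/O=np.array([.5564,.0547]);c,s/; s/,.064,93/,.066,93/' cyc.py; python3 -c "
from cyc import *
cyc((.5095,-.2424),16.4,26)"
```

```text
at [0.5063 0.1167 0.2092] 93.76 t 26.9
[-0.3585, -0.0204, 0.0592, -0.2205]
[0.0000, 0.0000, 0.1070, -0.0000]
[0.0000, 0.0000, -0.1270, -0.0000]
[0.3052, 0.0851, -0.0000, 0.2208]
[0.0000, 0.0000, 0.1040, -0.0000]
```

```bash
python3 -m creep '[[0,-0.045,-0.003,0,-0.03],[0,-0.09,-0.005,0.005,-0.06],[0,-0.135,-0.008,0.01,-0.09],[0,-0.18,-0.01,0.02,-0.12],[0,-0.225,-0.013,0.03,-0.15],[0,-0.27,-0.015,0.04,-0.18],[0,-0.315,-0.018,0.05,-0.2],[0,-0.3585,-0.0204,0.0592,-0.2205]]'
python3 -c "
from cyc import *
plan((.5095,-.2424,.043,106.4))"
```

```text
clock: 27.7
tool_pos: [0.5052, -0.2445, 0.1424]
eef_rot: [-1.881, -2.515, -0.001]
wrist_force: [0.9, -0.1, 0.0]
opening: 0.0855
grip_force: 0.0
at [ 0.5052 -0.2445  0.1424] 106.42 t 27.7
[0.0008, 0.0047, 0.0994, 0.0003]
```

```bash
python3 -m creep '[[0,0,0,0,0],[0,0,0,0.025,0],[0,0,0,0.05,0],[0,0,0,0.075,0],[0,0,0,0.095,0],[0,0,0,0.107,0],[0,0,0,0.107,0],[0,0,0,0.107,0]]'
python3 -m creep '[[255,0,0,0,0],[255,0,0,0,0],[255,0,0,0,0],[255,0,0,0,0],[255,0,0,0,0],[255,0,0,0,0],[255,0,0,-0.01,0],[255,0,0,-0.025,0]]'
python3 -m creep '[[255,0,0,-0.03,0],[255,0,0,-0.06,0],[255,0,0,-0.09,0],[255,0,0,-0.102,0],[255,0,0,-0.102,0],[255,0,0,-0.102,0],[255,0,0,-0.102,0],[255,0,0,-0.102,0]]'
python3 -c "
from cyc import *
g=fx(-50,23)
plan((*g,.17,93.75),(*g,.066,93.75))"
```

```text
clock: 28.5
tool_pos: [0.5061, -0.2428, 0.0367]
eef_rot: [1.882, 2.515, 0.0]
wrist_force: [-0.2, 0.1, 0.6]
opening: 0.0852
grip_force: 0.0
clock: 29.3
tool_pos: [0.5048, -0.2424, 0.0611]
eef_rot: [-1.881, -2.513, 0.0]
wrist_force: [-0.7, -0.2, -2.5]
opening: 0.0206
grip_force: 67.9
clock: 30.1
tool_pos: [0.5047, -0.2423, 0.1612]
eef_rot: [-1.88, -2.513, 0.0]
wrist_force: [0.2, 0.2, -1.4]
opening: 0.0203
grip_force: 66.2
at [ 0.5047 -0.2423  0.1612] 106.38 t 30.1
[0.3038, 0.0896, -0.0088, 0.2204]
[0.0000, 0.0000, 0.1040, -0.0000]
```

```bash
python3 -m creep '[[255,0.025,0.007,0,0.03],[255,0.065,0.018,0,0.06],[255,0.11,0.032,0,0.09],[255,0.155,0.045,0,0.12],[255,0.2,0.059,0,0.15],[255,0.245,0.072,0,0.18],[255,0.285,0.084,0,0.2],[255,0.3038,0.0896,0,0.2204]]'
python3 -m creep '[[255,0,0,0,0],[255,0,0,0.02,0],[255,0,0,0.045,0],[255,0,0,0.07,0],[255,0,0,0.09,0],[255,0,0,0.1,0],[255,0,0,0.1,0],[255,0,0,0.1,0]]'
python3 -c "
from cyc import *
g=fx(-50,26)
plan((*g,.0567,93.75));print(read_state()['wrist_force'])"
```

```text
clock: 30.9
tool_pos: [0.5049, 0.0771, 0.1622]
eef_rot: [-2.144, -2.293, 0.001]
wrist_force: [-0.7, -0.7, -1.9]
opening: 0.0206
grip_force: 66.0
clock: 31.7
tool_pos: [0.5063, 0.0732, 0.0632]
eef_rot: [2.148, 2.292, -0.0]
wrist_force: [-0.7, -0.3, -1.0]
opening: 0.0206
grip_force: 65.8
at [0.5063 0.0732 0.0632] 93.73 t 31.7
[0.0043, -0.0012, 0.0065, -0.0004]
[-0.68886821 -0.28553474 -0.99463533]
```

```bash
python3 -m creep '[[255,0,-0.0005,0.002,0],[255,0,-0.001,0.004,0],[255,0,-0.0012,0.006,0],[255,0.002,-0.0012,0.006,0],[255,0.004,-0.0012,0.006,0],[255,0.006,-0.0012,0.0065,0],[255,0.007,-0.0012,0.0068,0],[255,0.007,-0.0012,0.0068,0]]'
python3 -m creep '[[0,0,0,0,0],[0,0,0,0,0],[0,0,0,0,0],[0,0,0,-0.005,0],[0,0,0,-0.04,0],[0,0,0,-0.08,0],[0,0,0,-0.12,0],[0,0,0,-0.14,0]]'
python3 -m creep '[[0,-0.045,0,0,0],[0,-0.09,0,0,0],[0,-0.135,0,0,0],[0,-0.18,0,0,0],[0,-0.225,0,0,0],[0,-0.25,0,0,0],[0,-0.25,0,0,0],[0,-0.25,0,0,0]]'
python3 -m creep '[[0,0,0,0,0],[0,0,0,0,0],[0,0,0,0,0],[0,0,0,0,0],[0,0,0,0,0],[0,0,0,0,0],[0,0,0,0,0],[0,0,0,0,0]]'
python3 -c "
from cyc import *
feet('top')
cyc((.648,-.271),-22.5,-12)"
```

```text
clock: 32.5
tool_pos: [0.5069, 0.0771, 0.0601]
eef_rot: [2.141, 2.289, -0.003]
wrist_force: [-6.6, -16.8, 21.6]
opening: 0.0208
grip_force: 70.5
clock: 33.3
tool_pos: [0.5062, 0.0809, 0.2008]
eef_rot: [2.144, 2.29, 0.006]
wrist_force: [0.5, 0.8, 0.5]
opening: 0.0854
grip_force: 0.0
clock: 34.1
tool_pos: [0.5206, -0.1688, 0.1963]
eef_rot: [-2.149, -2.291, -0.001]
wrist_force: [-0.3, 0.2, -0.0]
opening: 0.0854
grip_force: 0.0
clock: 34.9
tool_pos: [0.5207, -0.1688, 0.1963]
eef_rot: [-2.148, -2.293, 0.0]
wrist_force: [-0.4, 0.2, 1.0]
opening: 0.0855
grip_force: 0.0
top leg [0.7453 0.1053] top 0.091 w 8 28 sole c [740. 105.] size [11. 43.] yaw 91.7
top leg [ 0.6492 -0.2703] top 0.067 w 18 18 sole c [ 675. -268.] size [78. 64.] yaw 65.8
top leg [0.5959 0.1681] top 0.069 w 11 10 sole c [592. 152.] size [ 95. 119.] yaw 179.3
top leg [ 0.5231 -0.3434] top 0.069 w 26 20 sole c [ 519. -355.] size [ 32. 106.] yaw -21.8
top leg [ 0.3937 -0.3202] top 0.067 w 19 18 sole c [ 407. -315.] size [72. 54.] yaw 43.8
at [ 0.5207 -0.1688  0.1963] 93.75 t 35.0
[-0.1103, 0.1204, 0.0463, 0.4582]
[0.0000, 0.0000, 0.1070, -0.0000]
[0.0000, 0.0000, -0.1270, -0.0000]
[0.2303, -0.2475, -0.0000, -0.4581]
[0.0000, 0.0000, 0.1040, -0.0000]
```

Foot 2's contact came 3 mm higher than expected. Checking how it stands.

```bash
python3 - <<'E'
from cyc import *
im,d,ci=grab('scene'); W=cloud(ci,cv2.medianBlur(d,3))
F=np.stack([ (W[...,0]-O[0])*c+(W[...,1]-O[1])*s, -(W[...,0]-O[0])*s+(W[...,1]-O[1])*c, W[...,2]],-1)*1000
for y in (64,26):
    m=(abs(F[...,0]+50)<20)&(abs(F[...,1]-y)<18)&(F[...,2]>70)
    P=F[m];print('leg',y,len(P),np.median(P,0).round(1),np.percentile(P[:,2],95).round(1))
    for x0 in(-30,-20,-10,-2):
        m=(abs(F[...,0]-x0)<4)&(abs(F[...,1]-y)<8); print(x0,np.nanmedian(F[m][:,2]).round(1),end=' ')
    print()
uv=proj(ci,np.array([*fx(-30,40),.04])); u,v=uv.astype(int)
cv2.imwrite('pics/s2.png',cv2.resize(im[v-60:v+60,u-80:u+80,::-1],(800,600),interpolation=cv2.INTER_CUBIC))
E
```

```text
leg 64 100 [-44.   62.   85.5] 87.8
-30 42.0 -20 42.0 -10 41.0 -2 36.8 
leg 26 105 [-42.3  23.9  85.2] 88.1
-30 42.0 -20 41.9 -10 41.2 -2 36.9
```

View pics/s2.png

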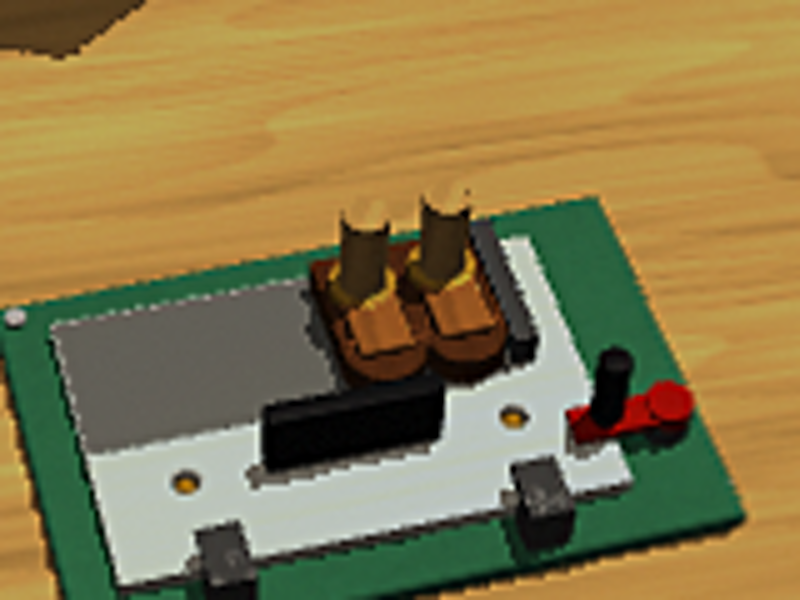

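Both feet stand flat (tops at 85–88 mm) and flush against the stop, and the latch is closed. Next: the foot at (0.648, -0.271).

```bash
python3 -m creep '[[0,-0.028,0.03,0.01,0.11],[0,-0.055,0.06,0.02,0.23],[0,-0.083,0.09,0.035,0.34],[0,-0.1103,0.1204,0.046,0.4582],[0,-0.1103,0.1204,0.046,0.4582],[0,-0.1103,0.1204,0.046,0.4582],[0,-0.1103,0.1204,0.046,0.4582],[0,-0.1103,0.1204,0.046,0.4582]]'
python3 -m creep '[[0,0,0,0.025,0],[0,0,0,0.05,0],[0,0,0,0.075,0],[0,0,0,0.095,0],[0,0,0,0.106,0],[0,0,0,0.106,0],[0,0,0,0.106,0],[0,0,0,0.106,0]]'
python3 -m creep '[[255,0,0,0,0],[255,0,0,0,0],[255,0,0,0,0],[255,0,0,0,0],[255,0,0,0,0],[255,0,0,0,0],[255,0,0,-0.003,0],[255,0,0,-0.006,0]]'
python3 -m creep '[[255,0,0,-0.03,0],[255,0,0,-0.06,0],[255,0,0,-0.09,0],[255,0,0,-0.12,0],[255,0,0,-0.12,0],[255,0,0,-0.12,0],[255,0,0,-0.12,0],[255,0,0,-0.12,0]]'
python3 -c "
from cyc import *
g=fx(-50,-15)
plan((*g,.17,93.75),(*g,.066,93.75))"
```

```text
clock: 35.8
tool_pos: [0.6481, -0.2705, 0.1521]
eef_rot: [2.61, 1.746, 0.001]
wrist_force: [0.5, 0.1, 0.8]
opening: 0.0854
grip_force: 0.0
clock: 36.6
tool_pos: [0.6492, -0.2715, 0.0466]
eef_rot: [2.61, 1.744, 0.002]
wrist_force: [-0.5, -0.4, -0.7]
opening: 0.0847
grip_force: 0.0
clock: 37.4
tool_pos: [0.6476, -0.2707, 0.05]
eef_rot: [-2.611, -1.745, 0.001]
wrist_force: [0.4, 0.7, -1.1]
opening: 0.0208
grip_force: 58.6
clock: 38.2
tool_pos: [0.6469, -0.2703, 0.1679]
eef_rot: [-2.609, -1.743, 0.003]
wrist_force: [-1.5, 0.2, -1.7]
opening: 0.0207
grip_force: 59.0
at [ 0.6469 -0.2703  0.1679] 67.5 t 38.2
[0.2301, -0.2462, -0.0021, -0.4582]
[0.0000, 0.0000, 0.1040, -0.0000]
```

```bash
python3 -m creep '[[255,0.02,-0.022,0,-0.04],[255,0.05,-0.053,0,-0.1],[255,0.085,-0.09,0,-0.17],[255,0.118,-0.126,0,-0.24],[255,0.15,-0.16,0,-0.31],[255,0.185,-0.198,0,-0.37],[255,0.215,-0.23,0,-0.43],[255,0.2301,-0.2462,0,-0.4582]]'
python3 -m creep '[[255,0,0,0,0],[255,0,0,0.02,0],[255,0,0,0.045,0],[255,0,0,0.07,0],[255,0,0,0.09,0],[255,0,0,0.1,0],[255,0,0,0.1,0],[255,0,0,0.1,0]]'
python3 -c "
from cyc import *
plan((*fx(-50,-12),.0645,93.75));print(read_state()['wrist_force'])"
```

```text
clock: 39.0
tool_pos: [0.5059, 0.0389, 0.1689]
eef_rot: [-2.14, -2.295, 0.002]
wrist_force: [0.3, -1.1, -0.6]
opening: 0.0207
grip_force: 59.1
clock: 39.8
tool_pos: [0.5091, 0.0354, 0.0707]
eef_rot: [2.148, 2.292, 0.0]
wrist_force: [-0.6, 0.2, -1.7]
opening: 0.0208
grip_force: 59.1
at [0.5091 0.0354 0.0707] 93.72 t 39.8
[0.0041, -0.0016, 0.0062, -0.0005]
[-0.55274017  0.23393354 -1.66915088]
```

```bash
python3 -m creep '[[255,0,-0.0005,0.002,0],[255,0,-0.001,0.004,0],[255,0,-0.0014,0.005,0],[255,0.002,-0.0014,0.005,0],[255,0.004,-0.0014,0.005,0],[255,0.0055,-0.0014,0.0055,0],[255,0.0065,-0.0014,0.006,0],[255,0.0065,-0.0014,0.006,0]]'
python3 -m creep '[[0,0,0,0,0],[0,0,0,0,0],[0,0,0,0,0],[0,0,0,-0.005,0],[0,0,0,-0.04,0],[0,0,0,-0.08,0],[0,0,0,-0.12,0],[0,0,0,-0.14,0]]'
python3 -m creep '[[0,-0.045,0,0,0],[0,-0.09,0,0,0],[0,-0.135,0,0,0],[0,-0.16,0,0,0],[0,-0.16,0,0,0],[0,-0.16,0,0,0],[0,-0.16,0,0,0],[0,-0.16,0,0,0]]'
python3 -c "
from cyc import *
feet('top');feet('scene')
cyc((.5200,-.3458),-31.7,-50)"
```

```text
clock: 40.6
tool_pos: [0.5073, 0.0408, 0.065]
eef_rot: [2.145, 2.292, -0.003]
wrist_force: [-1.9, -9.3, 2.2]
opening: 0.0206
grip_force: 59.7
clock: 41.4
tool_pos: [0.5086, 0.0424, 0.2089]
eef_rot: [2.144, 2.29, 0.006]
wrist_force: [1.0, 1.4, 0.4]
opening: 0.0855
grip_force: 0.0
clock: 42.2
tool_pos: [0.5173, -0.1161, 0.2044]
eef_rot: [-2.145, -2.295, -0.0]
wrist_force: [0.3, -0.0, 0.4]
opening: 0.0855
grip_force: 0.0
top leg [0.5958 0.168 ] top 0.07 w 10 10 sole c [592. 152.] size [ 96. 119.] yaw 179.2
top leg [ 0.5223 -0.3463] top 0.067 w 18 20 sole c [ 535. -355.] size [42. 76.] yaw -32.2
top leg [ 0.3931 -0.3196] top 0.067 w 22 18 sole c [ 408. -314.] size [78. 40.] yaw 21.3
scene leg [ 0.3916 -0.3193] top 0.067 w 19 17 sole c [ 404. -315.] size [82. 41.] yaw 24.7
scene leg [0.595  0.1685] top 0.071 w 13 13 sole c [591. 152.] size [120.  96.] yaw -179.3
scene leg [ 0.5197 -0.3463] top 0.068 w 23 20 sole c [ 533. -355.] size [43. 77.] yaw -33.3
at [ 0.5174 -0.1164  0.2044] 93.84 t 42.3
[-0.2291, -0.0127, 0.0544, 0.6204]
[0.0000, 0.0000, 0.1070, -0.0000]
[0.0000, 0.0000, -0.1270, -0.0000]
[0.2877, -0.1895, -0.0000, -0.6187]
[0.0000, 0.0000, 0.1040, -0.0000]
```

```bash
python3 -m creep '[[0,-0.04,-0.002,0.01,0.12],[0,-0.08,-0.004,0.02,0.24],[0,-0.12,-0.007,0.03,0.36],[0,-0.16,-0.009,0.04,0.48],[0,-0.2,-0.011,0.05,0.6],[0,-0.2291,-0.0127,0.054,0.62],[0,-0.2291,-0.0127,0.054,0.62],[0,-0.2291,-0.0127,0.054,0.62]]'
python3 -m creep '[[0,0,0,0.025,0],[0,0,0,0.05,0],[0,0,0,0.075,0],[0,0,0,0.095,0],[0,0,0,0.106,0],[0,0,0,0.106,0],[0,0,0,0.106,0],[0,0,0,0.106,0]]'
python3 -m creep '[[255,0,0,0,0],[255,0,0,0,0],[255,0,0,0,0],[255,0,0,0,0],[255,0,0,0,0],[255,0,0,0,0],[255,0,0,-0.003,0],[255,0,0,-0.006,0]]'
python3 -m creep '[[255,0,0,-0.03,0],[255,0,0,-0.06,0],[255,0,0,-0.09,0],[255,0,0,-0.12,0],[255,0,0,-0.12,0],[255,0,0,-0.12,0],[255,0,0,-0.12,0],[255,0,0,-0.12,0]]'
python3 -c "
from cyc import *
g=fx(-50,-53.5)
plan((*g,.17,93.75),(*g,.066,93.75))"
```

```text
clock: 43.1
tool_pos: [0.5195, -0.3465, 0.1499]
eef_rot: [-2.744, -1.528, 0.0]
wrist_force: [0.8, 0.6, -0.1]
opening: 0.0854
grip_force: 0.0
clock: 43.9
tool_pos: [0.5207, -0.3473, 0.0461]
eef_rot: [2.742, 1.528, 0.002]
wrist_force: [-0.8, 0.3, 0.3]
opening: 0.085
grip_force: 0.0
clock: 44.7
tool_pos: [0.5192, -0.3465, 0.05]
eef_rot: [-2.744, -1.528, 0.001]
wrist_force: [0.1, -0.5, -1.2]
opening: 0.0209
grip_force: 58.6
clock: 45.5
tool_pos: [0.5186, -0.346, 0.1681]
eef_rot: [-2.742, -1.527, 0.002]
wrist_force: [-0.2, -1.1, -2.0]
opening: 0.0207
grip_force: 59.0
at [ 0.5186 -0.346   0.1681] 58.23 t 45.5
[0.2880, -0.1885, -0.0019, -0.6199]
[0.0000, 0.0000, 0.1040, -0.0000]
```

```bash
python3 -m creep '[[255,0.025,-0.016,0,-0.05],[255,0.065,-0.042,0,-0.13],[255,0.105,-0.069,0,-0.22],[255,0.145,-0.095,0,-0.31],[255,0.185,-0.121,0,-0.4],[255,0.225,-0.147,0,-0.49],[255,0.265,-0.173,0,-0.58],[255,0.288,-0.1885,0,-0.62]]'
python3 -m creep '[[255,0,0,0,0],[255,0,0,0.02,0],[255,0,0,0.045,0],[255,0,0,0.07,0],[255,0,0,0.09,0],[255,0,0,0.1,0],[255,0,0,0.1,0],[255,0,0,0.1,0]]'
python3 -c "
from cyc import *
plan((*fx(-50,-50),.0645,93.75));s=read_state();print(s['wrist_force'],s['opening'],s['grip_force'])"
```

```text
clock: 46.3
tool_pos: [0.5097, 0.0005, 0.1691]
eef_rot: [-2.14, -2.296, 0.001]
wrist_force: [0.2, -0.5, -2.3]
opening: 0.0205
grip_force: 59.0
clock: 47.1
tool_pos: [0.5113, -0.0032, 0.0707]
eef_rot: [2.148, 2.292, -0.0]
wrist_force: [0.4, 1.1, -1.2]
opening: 0.0203
grip_force: 59.1
at [ 0.5113 -0.0032  0.0707] 93.72 t 47.1
[0.0048, -0.0012, 0.0062, -0.0006]
[ 0.41575873  1.06775243 -1.24065683] 0.020332635462141164 59.065797328948975
```

```bash
python3 -m creep '[[255,0,-0.0005,0.002,0],[255,0,-0.001,0.004,0],[255,0,-0.0012,0.005,0],[255,0.002,-0.0012,0.005,0],[255,0.004,-0.0012,0.005,0],[255,0.006,-0.0012,0.0055,0],[255,0.007,-0.0012,0.006,0],[255,0.007,-0.0012,0.006,0]]'
python3 -m creep '[[0,0,0,0,0],[0,0,0,0,0],[0,0,0,0,0],[0,0,0,-0.005,0],[0,0,0,-0.04,0],[0,0,0,-0.08,0],[0,0,0,-0.12,0],[0,0,0,-0.14,0]]'
python3 -m creep '[[0,-0.045,0,0,0],[0,-0.09,0,0,0],[0,-0.135,0,0,0],[0,-0.16,0,0,0],[0,-0.16,0,0,0],[0,-0.16,0,0,0],[0,-0.16,0,0,0],[0,-0.16,0,0,0]]'
python3 -c "
from cyc import *
feet('top');feet('scene')
cyc((.3916,-.3196),22,-88)"
```

```text
clock: 47.9
tool_pos: [0.5099, 0.0016, 0.0654]
eef_rot: [2.144, 2.291, -0.005]
wrist_force: [-2.6, -11.8, 4.3]
opening: 0.0206
grip_force: 59.7
clock: 48.7
tool_pos: [0.5111, 0.0042, 0.2089]
eef_rot: [2.144, 2.29, 0.005]
wrist_force: [0.6, 0.4, 0.7]
opening: 0.0857
grip_force: 0.0
clock: 49.5
tool_pos: [0.5198, -0.1542, 0.2044]
eef_rot: [-2.145, -2.295, -0.0]
wrist_force: [-0.0, -0.5, 0.1]
opening: 0.0855
grip_force: 0.0
top leg [0.7466 0.1054] top 0.092 w 23 6 sole c [740. 106.] size [11. 43.] yaw 91.4
top leg [0.5959 0.1682] top 0.07 w 11 10 sole c [592. 152.] size [ 95. 119.] yaw 179.9
top leg [ 0.3931 -0.3197] top 0.067 w 19 18 sole c [ 407. -312.] size [76. 67.] yaw 63.6
scene leg [ 0.3912 -0.3194] top 0.067 w 19 19 sole c [ 404. -314.] size [83. 40.] yaw 19.2
scene leg [0.5962 0.1674] top 0.071 w 13 11 sole c [592. 151.] size [120.  97.] yaw -180.0
at [ 0.5199 -0.1544  0.2044] 93.84 t 49.6
[-0.1562, -0.1391, 0.0544, -0.3169]
[0.0000, 0.0000, 0.1070, -0.0000]
[0.0000, 0.0000, -0.1270, -0.0000]
[0.2145, 0.2170, -0.0000, 0.3185]
[0.0000, 0.0000, 0.1040, -0.0000]
```

```bash
python3 -m creep '[[0,-0.03,-0.027,0.01,-0.06],[0,-0.06,-0.054,0.02,-0.12],[0,-0.09,-0.081,0.03,-0.18],[0,-0.12,-0.108,0.04,-0.24],[0,-0.145,-0.13,0.05,-0.3],[0,-0.1562,-0.1391,0.054,-0.317],[0,-0.1562,-0.1391,0.054,-0.317],[0,-0.1562,-0.1391,0.054,-0.317]]'
python3 -m creep '[[0,0,0,0.025,0],[0,0,0,0.05,0],[0,0,0,0.075,0],[0,0,0,0.095,0],[0,0,0,0.106,0],[0,0,0,0.106,0],[0,0,0,0.106,0],[0,0,0,0.106,0]]'
python3 -m creep '[[255,0,0,0,0],[255,0,0,0,0],[255,0,0,0,0],[255,0,0,0,0],[255,0,0,0,0],[255,0,0,0,0],[255,0,0,-0.003,0],[255,0,0,-0.006,0]]'
python3 -m creep '[[255,0,0,-0.03,0],[255,0,0,-0.06,0],[255,0,0,-0.09,0],[255,0,0,-0.12,0],[255,0,0,-0.12,0],[255,0,0,-0.12,0],[255,0,0,-0.12,0],[255,0,0,-0.12,0]]'
python3 -c "
from cyc import *
g=fx(-50,-91.5)
plan((*g,.17,93.75),(*g,.066,93.75))"
```

```text
clock: 50.4
tool_pos: [0.3916, -0.32, 0.1505]
eef_rot: [1.76, 2.602, 0.001]
wrist_force: [0.2, 0.0, -0.1]
opening: 0.0854
grip_force: 0.0
clock: 51.2
tool_pos: [0.3923, -0.3211, 0.0458]
eef_rot: [1.757, 2.602, -0.001]
wrist_force: [0.3, -0.9, -0.5]
opening: 0.0857
grip_force: 0.0
clock: 52.0
tool_pos: [0.3909, -0.3201, 0.0501]
eef_rot: [-1.758, -2.602, -0.0]
wrist_force: [0.0, 0.1, -1.9]
opening: 0.0207
grip_force: 58.6
clock: 52.8
tool_pos: [0.3904, -0.3195, 0.1685]
eef_rot: [-1.757, -2.6, -0.001]
wrist_force: [-0.2, 0.5, -2.0]
opening: 0.0205
grip_force: 59.0
at [ 0.3904 -0.3195  0.1685] 111.91 t 52.8
[0.2139, 0.2176, -0.0015, 0.3170]
[0.0000, 0.0000, 0.1040, -0.0000]
```

```bash
python3 -m creep '[[255,0.02,0.02,0,0.03],[255,0.048,0.049,0,0.07],[255,0.078,0.079,0,0.12],[255,0.108,0.11,0,0.16],[255,0.138,0.14,0,0.2],[255,0.168,0.17,0,0.25],[255,0.198,0.2,0,0.29],[255,0.2139,0.2176,0,0.317]]'
python3 -m creep '[[255,0,0,0,0],[255,0,0,0.02,0],[255,0,0,0.045,0],[255,0,0,0.07,0],[255,0,0,0.09,0],[255,0,0,0.1,0],[255,0,0,0.1,0],[255,0,0,0.1,0]]'
python3 -c "
from cyc import *
plan((*fx(-50,-88),.0645,93.75));s=read_state();print(s['wrist_force'],s['opening'],s['grip_force'])"
```

```text
clock: 53.6
tool_pos: [0.5132, -0.0377, 0.169]
eef_rot: [-2.145, -2.292, 0.001]
wrist_force: [-0.2, -0.3, -1.4]
opening: 0.0204
grip_force: 59.0
clock: 54.4
tool_pos: [0.5134, -0.0413, 0.0707]
eef_rot: [2.148, 2.293, -0.0]
wrist_force: [-0.0, -0.4, -1.3]
opening: 0.0205
grip_force: 59.0
at [ 0.5134 -0.0413  0.0707] 93.74 t 54.4
[0.0050, -0.0009, 0.0062, -0.0003]
[-0.03302602 -0.37914183 -1.2651282 ] 0.020507176534588917 59.034215211868286
```

```bash
python3 -m creep '[[255,0,-0.0005,0.002,0],[255,0,-0.0009,0.004,0],[255,0,-0.0009,0.005,0],[255,0.002,-0.0009,0.005,0],[255,0.004,-0.0009,0.005,0],[255,0.006,-0.0009,0.0055,0],[255,0.0075,-0.0009,0.006,0],[255,0.0075,-0.0009,0.006,0]]'
python3 -m creep '[[0,0,0,0,0],[0,0,0,0,0],[0,0,0,0,0],[0,0,0,-0.005,0],[0,0,0,-0.04,0],[0,0,0,-0.08,0],[0,0,0,-0.12,0],[0,0,0,-0.12,0]]'
python3 -m creep '[[165,-0.02,0,0,0],[165,-0.05,0,0,0],[165,-0.08,0,0,0],[165,-0.08,0,0,0],[165,-0.08,0,0,0],[165,-0.08,0,0,0],[165,-0.08,0,0,0],[165,-0.08,0,0,0]]'
python3 - <<'E'
from cyc import *
im,d,ci=grab('scene'); W=cloud(ci,cv2.medianBlur(d,3))
F=np.stack([ (W[...,0]-O[0])*c+(W[...,1]-O[1])*s, -(W[...,0]-O[0])*s+(W[...,1]-O[1])*c, W[...,2]],-1)*1000
for y in (64,26,-12,-50,-88):
    m=(abs(F[...,0]+48)<20)&(abs(F[...,1]-y)<18)&(F[...,2]>78)&(F[...,2]<95)
    P=F[m];print('leg',y,len(P),np.median(P,0).round(1))
    print([np.nanmedian(F[(abs(F[...,0]-x0)<4)&(abs(F[...,1]-y)<8)][:,2]).round(1) for x0 in(-30,-20,-10)])
g=fx(-43,-132);h=fx(-43,-118);print(read_state()['opening'])
plan((*g,.09,93.75),(*g,.044,93.75),(*h,.044,93.75))
E
```

```text
clock: 55.2
tool_pos: [0.5125, -0.0355, 0.0653]
eef_rot: [2.144, 2.291, -0.004]
wrist_force: [-2.5, -10.2, 2.0]
opening: 0.0205
grip_force: 59.6
clock: 56.0
tool_pos: [0.5159, -0.034, 0.1915]
eef_rot: [2.14, 2.286, 0.01]
wrist_force: [1.5, 0.2, -0.0]
opening: 0.0854
grip_force: 0.0
clock: 56.8
tool_pos: [0.5171, -0.1124, 0.1843]
eef_rot: [-2.146, -2.294, -0.0]
wrist_force: [0.0, 1.6, 0.7]
opening: 0.0303
grip_force: 0.0
leg 64 81 [-44.5  64.3  86.2]
[np.float64(42.0), np.float64(42.5), np.float64(41.0)]
leg 26 42 [-34.3  26.   86.2]
[np.float64(86.4), np.float64(61.0), np.float64(41.7)]
leg -12 79 [-46.6 -12.6  86.2]
[np.float64(41.3), np.float64(41.7), np.float64(39.7)]
leg -50 82 [-46.9 -50.7  86.3]
[np.float64(41.6), np.float64(41.3), np.float64(40.2)]
leg -88 83 [-46.9 -88.7  86.5]
[np.float64(42.3), np.float64(41.6), np.float64(39.3)]
0.03007325906550276
at [ 0.5172 -0.1125  0.1844] 93.82 t 56.9
[0.0323, 0.0071, 0.0944, 0.0011]
[0.0000, 0.0000, 0.0460, -0.0000]
[0.0140, 0.0000, -0.0000, -0.0000]
```

Foot 2 has shifted in +x. I'll look at it (last picture) and measure.

```bash
python3 - <<'E'
from cyc import *
for cam in('scene','top'):
    im,d,ci=grab(cam); W=cloud(ci,cv2.medianBlur(d,3))
    F=np.stack([ (W[...,0]-O[0])*c+(W[...,1]-O[1])*s, -(W[...,0]-O[0])*s+(W[...,1]-O[1])*c, W[...,2]],-1)*1000
    for y in (64,26,-12,-50,-88):
        m=(abs(F[...,0]+35)<45)&(abs(F[...,1]-y)<18)&(F[...,2]>80)&(F[...,2]<95)
        P=F[m]; 
        if len(P)>10: print(cam,'leg',y,len(P),[np.round(v,1) for v in cv2.minAreaRect(P[:,:2].astype(np.float32))[:2]],np.median(P[:,2]))
    if cam=='scene':
        u,v=proj(ci,np.array([*fx(-25,0),.04])).astype(int)
        cv2.imwrite('pics/s3.png',cv2.resize(im[v-60:v+60,u-80:u+80,::-1],(800,600),interpolation=cv2.INTER_CUBIC))
E
```

```text
scene leg 64 73 [array([-47.5,  65.8]), array([18.3, 23. ])] 86.19149652246497
scene leg 26 74 [array([-32.2,  27.2]), array([19.9, 21. ])] 86.49585042162013
scene leg -12 74 [array([-49.1, -11.4]), array([19.8, 19.5])] 86.36257499319652
scene leg -50 75 [array([-49.9, -49.7]), array([19.7, 21.2])] 86.57623491376253
scene leg -88 76 [array([-50.2, -87.7]), array([19.7, 21.8])] 85.77057079154508
top leg 64 56 [array([-46.1,  64.8]), array([17.8, 17.7])] 86.56233328082183
top leg 26 58 [array([-30.9,  27.3]), array([20. , 17.9])] 86.24748369901488
top leg -12 51 [array([-48.5, -10.7]), array([17.7, 17.7])] 85.01872451251505
top leg -50 56 [array([-48.5, -48.4]), array([17.6, 17.9])] 85.93330182477213
top leg -88 57 [array([-48.6, -87.6]), array([20.3, 17.8])] 84.43425981365796
```

View pics/s3.png

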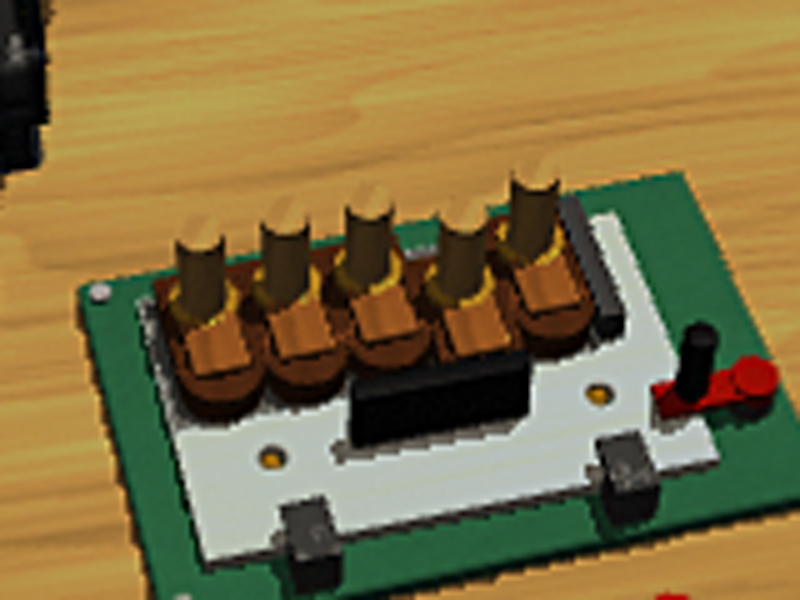

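The last picture shows all five feet in a row, but the second from the stop (leg at (462,255)) has slid about 17 mm towards the rib. I'll grip its leg and pull it back.

```bash
python3 -c "
from cyc import *
g=fx(-31.7,26.5)
plan((*g,.12,93.75),(*g,.068,93.75))"
```

```text
at [ 0.5172 -0.1127  0.1844] 93.8 t 57.0
[0.1910, 0.0185, 0.0644, 0.0008]
[0.0000, 0.0000, 0.0520, -0.0000]
```

```bash
python3 -m creep '[[106,0.04,0.004,0,0],[106,0.08,0.008,0.01,0],[106,0.12,0.012,0.02,0],[106,0.16,0.015,0.04,0],[106,0.191,0.0185,0.064,0],[106,0.191,0.0185,0.064,0],[106,0.191,0.0185,0.064,0],[106,0.191,0.0185,0.064,0]]'
python3 -m creep '[[106,0,0,0.01,0],[106,0,0,0.025,0],[106,0,0,0.04,0],[106,0,0,0.052,0],[106,0,0,0.052,0],[255,0,0,0.052,0],[255,0,0,0.052,0],[255,0,0,0.052,0]]'
python3 -m creep '[[255,0,0,0,0],[255,0,0,0,0],[255,0,-0.003,0,0],[255,0,-0.006,0,0],[255,0,-0.01,0,0],[255,0,-0.014,0,0],[255,0,-0.018,0,0],[255,0,-0.018,0,0]]'
python3 -m creep '[[255,0,-0.018,0,0],[255,0,-0.018,0,0],[255,0,-0.018,0,0],[255,0,-0.018,0,0],[255,0,-0.018,0,0],[255,0,-0.018,0,0],[255,0,-0.018,0,0],[255,0,-0.018,0,0]]'
python3 -c "
from cyc import *
plan((*fx(-49,26.5),.068,93.75))"
```

```text
clock: 57.75
tool_pos: [0.5239, 0.078, 0.1213]
eef_rot: [2.147, 2.292, 0.001]
wrist_force: [-0.6, -0.4, 0.1]
opening: 0.0501
grip_force: 0.0
clock: 58.55
tool_pos: [0.5232, 0.0785, 0.069]
eef_rot: [2.147, 2.293, -0.0]
wrist_force: [-2.3, -0.2, 2.1]
opening: 0.0208
grip_force: 58.6
clock: 59.35
tool_pos: [0.5052, 0.0775, 0.0689]
eef_rot: [2.147, 2.293, 0.001]
wrist_force: [2.1, 0.9, 5.8]
opening: 0.0207
grip_force: 59.2
clock: 60.15
tool_pos: [0.4863, 0.0762, 0.0689]
eef_rot: [-2.146, -2.292, 0.003]
wrist_force: [-4.2, -0.2, 12.2]
opening: 0.0203
grip_force: 60.3
at [0.4863 0.0762 0.0689] 93.77 t 60.1
[0.0005, 0.0195, 0.0009, 0.0003]
```

I wrongly repeated the shift, so the foot went 36 mm back. Pushing it forward 19 mm while it's still held.

```bash
python3 -m creep '[[255,0,0.004,0,0],[255,0,0.008,0,0],[255,0,0.012,0,0],[255,0,0.016,0,0],[255,0,0.0195,0,0],[255,0,0.0195,0,0],[255,0,0.0195,0,0],[255,0,0.0195,0,0]]'
python3 -c "
from cyc import *
plan((*fx(-49,26.5),.068,93.75));print(read_state()['wrist_force'])"
```

```text
clock: 60.95
tool_pos: [0.5049, 0.0774, 0.0689]
eef_rot: [-2.145, -2.291, 0.005]
wrist_force: [-8.5, -0.7, 14.9]
opening: 0.0205
grip_force: 60.9
at [0.5049 0.0774 0.0689] 93.77 t 61.0
[0.0005, 0.0009, 0.0009, 0.0004]
[-8.45983247 -0.71468298 14.94046476]
```

```bash
python3 -m creep '[[106,0,0,0,0],[106,0,0,0,0],[106,0,0,0,0],[106,0,0,-0.01,0],[106,0,0,-0.04,0],[106,0,0,-0.08,0],[106,0,0,-0.11,0],[106,0,0,-0.11,0]]'
python3 -m creep '[[165,-0.045,0,0,0],[165,-0.09,0,0,0],[165,-0.135,0,0,0],[165,-0.18,0,0,0],[165,-0.19,0,0,0],[165,-0.19,0,0,0],[165,-0.19,0,0,0],[165,-0.19,0,0,0]]'
cat > row.py <<'E'
from cyc import *
def row(cams=('scene','top')):
  for cam in cams:
    im,d,ci=grab(cam); W=cloud(ci,cv2.medianBlur(d,3))
    F=np.stack([ (W[...,0]-O[0])*c+(W[...,1]-O[1])*s, -(W[...,0]-O[0])*s+(W[...,1]-O[1])*c, W[...,2]],-1)*1000
    for y in (64,26,-12,-50,-88):
        P=F[(abs(F[...,0]+40)<45)&(abs(F[...,1]-y)<18)&(F[...,2]>80)&(F[...,2]<95)]
        if len(P)>10: print(cam,'leg',y,len(P),[np.round(v,1) for v in cv2.minAreaRect(P[:,:2].astype(np.float32))[:2]],np.median(P[:,2]).round(1),'tops',[np.nanmedian(F[(abs(F[...,0]-x0)<4)&(abs(F[...,1]-y)<8)][:,2]).round(1) for x0 in(-20,-10)])
    K=F[(F[...,2]>52)&(F[...,2]<75)&(abs(F[...,0]-45)<15)&(F[...,1]>90)&(F[...,1]<150)]; print('knob',np.median(K,0).round(1))
E
python3 -c "
from row import *
row()
g=fx(-43,-132)
plan((*g,.09,93.75),(*g,.044,93.75))"
```

```text
clock: 61.75
tool_pos: [0.51, 0.0775, 0.1843]
eef_rot: [2.143, 2.288, 0.01]
wrist_force: [0.8, -0.7, 0.9]
opening: 0.0499
grip_force: 0.0
clock: 62.55
tool_pos: [0.5188, -0.1106, 0.178]
eef_rot: [-2.145, -2.294, -0.0]
wrist_force: [0.8, -0.2, 0.4]
opening: 0.0296
grip_force: 0.0
scene leg 64 73 [array([-47.6,  64.8]), array([19.3, 21.7])] 86.2 tops [np.float64(42.0), np.float64(41.2)]
scene leg 26 72 [array([-49. ,  26.4]), array([17.8, 20.2])] 86.3 tops [np.float64(42.2), np.float64(39.8)]
scene leg -12 74 [array([-49.3, -11.3]), array([19.8, 20.3])] 86.2 tops [np.float64(41.7), np.float64(39.8)]
scene leg -50 78 [array([-49.8, -49.7]), array([19.7, 19.7])] 86.1 tops [np.float64(41.2), np.float64(39.4)]
scene leg -88 76 [array([-49.8, -87.7]), array([19.6, 21.6])] 86.4 tops [np.float64(41.8), np.float64(39.6)]
knob [ 50.1 109.5  66.4]
top leg 64 54 [array([-46.1,  64.6]), array([17.5, 18. ])] 86.0 tops [np.float64(41.2), np.float64(40.3)]
top leg 26 54 [array([-48.5,  27.2]), array([17.7, 17.9])] 85.5 tops [np.float64(41.6), np.float64(41.1)]
top leg -12 56 [array([-48.6, -10.6]), array([17.7, 18. ])] 85.9 tops [np.float64(41.5), np.float64(39.3)]
top leg -50 58 [array([-48.7, -49.7]), array([20.1, 17.7])] 85.6 tops [np.float64(42.7), np.float64(41.3)]
top leg -88 61 [array([-48.8, -88.2]), array([21. , 20.1])] 85.6 tops [np.float64(41.3), np.float64(40.0)]
knob [ 46.4 110.4  68.1]
at [ 0.519  -0.1106  0.1783] 93.87 t 62.6
[0.0305, 0.0052, 0.0883, 0.0021]
[0.0000, 0.0000, 0.0460, -0.0000]
```

The row is straight again. Final squeeze from the open end with two spread fingertips at sole height.

```bash
python3 -m creep '[[165,0.01,0.002,0.02,0],[165,0.02,0.004,0.05,0],[165,0.0305,0.005,0.088,0],[165,0.0305,0.005,0.11,0],[165,0.0305,0.005,0.125,0],[165,0.0305,0.005,0.134,0],[165,0.0305,0.005,0.134,0],[165,0.0305,0.005,0.134,0]]'
python3 -m creep '[[165,0.002,0,0,0],[165,0.005,0,0,0],[165,0.008,0,0,0],[165,0.01,0,0,0],[165,0.012,0,0,0],[165,0.014,0,0,0],[165,0.014,0,0,0],[165,0.014,0,0,0]]'
python3 -c "
from cyc import *
plan((*fx(-43,-118),.044,93.75));print(read_state()['wrist_force'])"
```

```text
clock: 63.45
tool_pos: [0.5229, -0.0816, 0.0454]
eef_rot: [2.147, 2.292, 0.001]
wrist_force: [-0.2, 0.4, -0.6]
opening: 0.0304
grip_force: 0.0
clock: 64.25
tool_pos: [0.5211, -0.0673, 0.0443]
eef_rot: [-2.147, -2.293, 0.0]
wrist_force: [0.6, -0.1, 0.1]
opening: 0.0304
grip_force: 0.0
at [ 0.5211 -0.0673  0.0443] 93.76 t 64.2
[0.0014, 0.0002, 0.0003, 0.0002]
[ 0.62123739 -0.12367761  0.09164156]
```

```bash
python3 -m creep '[[165,0.0007,0,0,0],[165,0.0014,0,0,0],[165,0.002,0,0,0],[165,0.0027,0,0,0],[165,0.0033,0,0,0],[165,0.004,0,0,0],[165,0.004,0,0,0],[165,0.004,0,0,0]]'
python3 -m creep '[[165,0.0005,0,0,0],[165,0.001,0,0,0],[165,0.0015,0,0,0],[165,0.002,0,0,0],[165,0.002,0,0,0],[165,0.002,0,0,0],[165,0.002,0,0,0],[165,0.002,0,0,0]]'
python3 -c "
from cyc import *
plan((*fx(-43,-118),.044,93.75));print(read_state()['wrist_force'])"
```

```text
clock: 65.05
tool_pos: [0.5212, -0.0655, 0.0446]
eef_rot: [2.146, 2.291, -0.003]
wrist_force: [-1.0, -10.8, -1.7]
opening: 0.0304
grip_force: 5.0
clock: 65.85
tool_pos: [0.5212, -0.0652, 0.0449]
eef_rot: [2.144, 2.29, -0.006]
wrist_force: [-0.4, -18.0, -1.2]
opening: 0.0298
grip_force: 8.4
at [ 0.5212 -0.0652  0.0449] 93.77 t 65.8
[-0.0007, -0.0000, 0.0009, 0.0003]
[ -0.39530441 -18.01504851  -1.22512094]
```

The row is tight: 18 N with only 0.3 mm of travel. Backing off and rising.

```bash
python3 -m creep '[[165,-0.003,0,0,0],[165,-0.008,0,0,0],[165,-0.015,0,0,0],[165,-0.02,0,-0.02,0],[165,-0.02,0,-0.06,0],[165,-0.02,0,-0.11,0],[165,-0.03,0,-0.16,0],[165,-0.06,0,-0.2,0]]'
python3 -m creep '[[0,-0.04,-0.02,0,0],[0,-0.08,-0.04,0,0],[0,-0.12,-0.06,0,0],[0,-0.15,-0.06,0,0],[0,-0.15,-0.06,0,0],[0,-0.15,-0.06,0,0],[0,-0.15,-0.06,0,0],[0,-0.15,-0.06,0,0]]'
python3 - <<'E'
from row import *
row()
# profile of side gaps: height along y at x=-58 and -20, from top
im,d,ci=grab('top'); W=cloud(ci,d)
F=np.stack([ (W[...,0]-O[0])*c+(W[...,1]-O[1])*s, -(W[...,0]-O[0])*s+(W[...,1]-O[1])*c, W[...,2]],-1)*1000
for y in(45,7,-31,-69):
    m=(F[...,0]>-60)&(F[...,0]<-20)&(abs(F[...,1]-y)<5); print('joint',y,'min z',np.percentile(F[m][:,2],3).round(1))
for b,(x,y) in dict(jar=(.760,-.050),glue=(.760,.104),tin=(.667,-.398)).items():
    m=(np.hypot(W[...,0]-x,W[...,1]-y)<.05)&(W[...,2]>.06); print(b,np.median(W[m],0).round(3))
E
```

```text
clock: 66.65
tool_pos: [0.5251, -0.1194, 0.2467]
eef_rot: [2.143, 2.296, 0.003]
wrist_force: [1.4, -0.1, 0.4]
opening: 0.0305
grip_force: 0.0
clock: 67.45
tool_pos: [0.4749, -0.2731, 0.2436]
eef_rot: [-2.145, -2.294, -0.0]
wrist_force: [0.4, 1.2, -0.7]
opening: 0.0853
grip_force: 0.0
scene leg 64 73 [array([-47. ,  65.4]), array([19.5, 21.4])] 86.7 tops [np.float64(42.3), np.float64(41.8)]
scene leg 26 70 [array([-49.7,  26.6]), array([17.9, 21.1])] 86.9 tops [np.float64(42.1), np.float64(40.0)]
scene leg -12 73 [array([-50.4, -11. ]), array([19.9, 20.2])] 86.2 tops [np.float64(42.1), np.float64(40.1)]
scene leg -50 76 [array([-49.5, -49.8]), array([19.7, 19.4])] 86.3 tops [np.float64(42.1), np.float64(40.1)]
scene leg -88 76 [array([-50.2, -87.6]), array([21.1, 20.2])] 85.9 tops [np.float64(41.7), np.float64(39.4)]
knob [ 49.9 109.3  66.7]
top leg 64 56 [array([-46. ,  64.7]), array([17.7, 17.7])] 86.2 tops [np.float64(42.5), np.float64(39.6)]
top leg 26 58 [array([-48.6,  27.1]), array([17.9, 17.9])] 86.1 tops [np.float64(41.0), np.float64(39.3)]
top leg -12 55 [array([-48.5, -10.6]), array([17.8, 18. ])] 86.0 tops [np.float64(42.6), np.float64(40.6)]
top leg -50 55 [array([-48.5, -48.4]), array([17.6, 18.2])] 85.8 tops [np.float64(41.0), np.float64(40.2)]
top leg -88 58 [array([-48.8, -87.5]), array([20.3, 17.9])] 85.7 tops [np.float64(40.5), np.float64(40.3)]
knob [ 46.3 110.1  68.4]
joint 45 min z 28.3
joint 7 min z 31.1
joint -31 min z 29.9
joint -69 min z 29.7
jar [ 0.757 -0.05   0.084]
glue [0.754 0.104 0.082]
tin [ 0.664 -0.395  0.079]
```

```bash
python3 -c "
from rig import *
print(finish_job())"
```

```text
the job is handed in; nothing more can be done
None
```

The job is handed in: the plate is seated under the clips, the latch is closed, and all five feet stand flush in a row from the stop block with toes to the rib. One foot had slid about 17 mm and was pulled back into line before the final squeeze, and the jar, bottle and tin are where they were.

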